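# Clamp the 48 mm heel blocks with the ratchet

## Task

Get the heel blocks ready for sanding: stand every 48 mm long block upright in the green ratchet clamp, side by side with its length across the jaws, and put the two odd ones, the 38 mm block left in the clamp and the 60 mm one, into the grey tray. Once all the right blocks stand between the open jaws, and no odd one does, swing the red-knobbed handle to and fro until the jaws grip them tightly (about seven full swings), then leave the handle back at its home stop, the end nearest the robot. Leave the spool, jar and bottle where they are.

Things in the scene. Friction and masses are not known exactly. Their poses are not given: they have to be found in the camera images.
- clamp_bed (a point): Green steel ratchet clamp fixed to the table, base 204 x 216 x 8 mm. Point: middle of the bed, on its top face, 8 mm above the table. x along the jaws, y from fixed towards moving jaw, z up. Blocks stand side by side along x, their length across the jaws (block x along clamp y, either way); four fit at x = -66, -22, 22, 66 mm.
- fixed_jaw (a point): Middle of the top edge of the fixed jaw's face: in the clamp's axes x = 0, y = -35 mm, 22 mm above the bed. The jaw is 190 mm long in x and 16 thick. The blocks stand 33 mm above the jaws and can be held there across their length.
- moving_jaw (a point): Middle of the top edge of the moving jaw's face: in the clamp's axes x = 0, y = 35 mm when fully open (gap between the jaws 70 mm), 22 mm above the bed. It is 190 mm long and closes towards the fixed jaw.
- ratchet_axis (a point): Point on the vertical axis of the ratchet, 85 mm above the table; in the clamp's axes x = 0, y = 115 mm. Same axes as the clamp. Hub disc 80 mm diameter, top 63 mm above the table, its nut to 69. Two dark stop posts stand on the base beside it.
- knob_grip (a point): Red upright round knob at the end of the ratchet handle, 18 mm diameter, 66 to 107 mm above the table, spinning freely on its pin; point on its axis 88 mm above the table. It runs on a circle of 100 mm radius about ratchet_axis. Grasp it from above and carry it along the arc; going forward takes about 4 to 8 N.
- handle (a joint): Ratchet handle, rad. 0 = home: knob at 175 degrees from the clamp's x axis (counter-clockwise from above). Grows clockwise from above to its stop at 1.31 (knob at 100 degrees); no further turn. Clockwise swings drive the jaw, picking up every 0.35 rad (20 degrees); return swings click freely. Stays where left; starts at 0 to 0.9.
- feed (a joint): How far the ratchet has fed the moving jaw's carriage towards the fixed jaw, m: 0 = open, end stop 0.030. A full swing from stop to stop feeds about 4 mm; it cannot be turned back. The jaw meets 48 mm blocks standing against the fixed jaw at 0.022.
- jaw_spring (a joint): How far the spring between carriage and jaw plate is squashed, m: 0 = jaw free; 5 N per mm; over 0.003 the blocks are held tightly; a return swing lets it settle back by up to 1.5 mm. The jaw face lies at clamp y = 35 mm - feed + jaw_spring.
- odd_tray_in (a point): Grey open tray for odd sizes, fixed, 170 (x) x 120 (y) x 35 mm tall, walls and floor 4 mm; this point is the centre of its inner floor.
- block_long_mid (a point): Wooden heel block with a thin black rubber top, 60 mm long (its x axis) x 34 wide (y) x 55 tall (z); this point is its centre, 27.5 mm above its underside; 45 to 90 g. Odd size, too long. It starts upright among the wanted blocks.
- block_short_mid (a point): Wooden heel block with a thin black rubber top, 38 mm long (its x axis) x 34 wide (y) x 55 tall (z); this point is its centre, 27.5 mm above its underside; 45 to 90 g. Odd size, too short. It starts standing in the clamp's bed, left from the last job.
- thread_spool: Bystander: upright spool of light thread, 41 mm diameter, 69 tall; origin under its centre.
- tack_jar: Bystander: jar with a brass-coloured lid, 54 mm diameter, 74 tall; origin under its centre.
- dye_bottle: Bystander: small tan bottle with a black cap, 36 mm diameter, 66 tall; origin under its centre.
- block_a_mid (a point): Wooden heel block with a thin black rubber top, 48 mm long (its x axis) x 34 wide (y) x 55 tall (z); this point is its centre, 27.5 mm above its underside; 45 to 90 g. One of the 48 mm blocks that are wanted (two to four of a, b, c, d are present). It starts upright on the table at any yaw within about 35 degrees of x along the world's x.
- block_b_mid (a point): Wooden heel block with a thin black rubber top, 48 mm long (its x axis) x 34 wide (y) x 55 tall (z); this point is its centre, 27.5 mm above its underside; 45 to 90 g. One of the 48 mm blocks that are wanted (two to four of a, b, c, d are present). It starts upright on the table at any yaw within about 35 degrees of x along the world's x.
- block_c_mid (a point): Wooden heel block with a thin black rubber top, 48 mm long (its x axis) x 34 wide (y) x 55 tall (z); this point is its centre, 27.5 mm above its underside; 45 to 90 g. One of the 48 mm blocks that are wanted (two to four of a, b, c, d are present). It starts upright on the table at any yaw within about 35 degrees of x along the world's x.
- block_d_mid (a point): Wooden heel block with a thin black rubber top, 48 mm long (its x axis) x 34 wide (y) x 55 tall (z); this point is its centre, 27.5 mm above its underside; 45 to 90 g. One of the 48 mm blocks that are wanted (two to four of a, b, c, d are present). It starts upright on the table at any yaw within about 35 degrees of x along the world's x.
Mind the look-alikes: they are no part of the job. What is shaped like the part that bears block_d_mid but pink or turquoise is not meant.

How it is judged:
By the outcome, as a careful person would: the job done as asked, in the order asked, and still so for the second after the job is handed in, with the robot touching nothing.
Of block_a, block_b, block_c, block_d only 2 to 4 are there at a start; the rules pass over those that are not, and their reading is None.
At some moment in a run one of block_long, block_short may be knocked a few centimetres aside while the robot is not near it.
Once in a run the grip may slacken for a moment while it holds something.
It also fails if it takes over 210 s, if anything falls off the work surface, if the arm or the gripper's body presses on something with over 40 N, if the wrist force passes 120 N, or if a joint passes its speed limit or range.

## Robot

A 7-joint arm with a two-finger parallel gripper is mounted at the origin on the work surface; the furniture and walls round the work are solid. World frame = base frame: x ahead of the robot, y to its left, z up, the work surface at z = 0. Lengths are in m, angles in rad, forces in N, time in s.
With the tool pointing down it reaches from about 0.4 to 0.85 m from the base axis. Payload 10.4 kg.
Tool frame: the origin (TCP) lies at the very end of the fingers, on their centre line; the grasp point (between the pads) lies r.hold_point_z behind it (r.hold_point_z is the distance from the TCP to the grasp point, in m); z points along the fingers, y is the direction in which the jaws open and shut (so a half turn about z gives the same grasp; the last joint's range is limited). The gripper opens to 87 mm and grips with 3 to 60 N. Pads are 19 mm wide; open, the fingers measure 117 mm over their backs; the gripper's body (75 mm by 190 mm) begins 51 mm behind the grasp point.
Start: joints at [-1.193, 0.332, -0.065, 1.46, 0.022, 1.35, -0.088], TCP at [0.244, 0.575, 0.223] pointing down, gripper open.
Joint ranges: [-2.6, 2.6], [-0.5, 2.12], [-1.47, 1.34], [0.16, 2.42], [-1.27, 4.41], [0.06, 2.06], [-2.6, 2.6]. Speed limits (rad/s): [2.22, 2.22, 2.79, 2.79, 3.14, 3.14, 3.14].

## Interface

Orientations are given as a unit quaternion [x, y, z, w].
In Python, from bench import r gives the robot as it stands.
- The arm moves only by the tool send_rows, never from a script. Its argument "commands" is a list of rows, each a list of 7 numbers: the shift along the world's x, y, z normalised to -1 to 1, where 1 is 0.03 m, then the turn, a rotation vector about the world's x, y, z normalised to -1 to 1, where 1 is 5 degrees, then the gripper command: -1 is fully open, 1 is shut, values between are in proportion. In form: [[tx, ty, tz, ax, ay, az, jaw], ...]. A call has 1 to 10 rows; each row shifts and turns the pose as measured when the row begins; what a row does not reach is not made up. A row lasts 1/12 s, in which the tool goes at most 41.7 mm and 7.16 degrees, less where a joint would pass 70% of its speed; a pose out of reach is approached as far as the arm can. A call with a number of a shift or a turn outside -1 to 1 is refused whole. A call with a gripper value outside its range is refused whole. The fingers move at their own pace and stop on an object; "grip_force" is the grip in N (left out, the last holds). Time passes only in rows, so rows that do not move let the fingers close. It gives the time, the measured TCP pose, the force and the opening at its end, in the units of the state.
- r.read_state(): the state, without advancing time (a new reading comes with each control period).
- r.camera(name): name is "side" or "top" or "wrist"; returns the picture (384x512x3 uint8, blue, green, red); there is no depth.
- r.calibration(name): a dict with "K" (3x3 intrinsics, pixels), "dist" ([k1, k2, p1, p2, k3] as OpenCV has them; the pictures are not rectified), "R" (3x3) and "t" (3): a world point X has camera coordinates R X + t; the wrist camera has in their place "mount" (4x4, takes a point from camera to tool coordinates, whose origin is the TCP and whose axes are the flange's). Camera axes: x right, y down, z forward; pixel columns grow to the right and rows downward; lengths in m; the calibration is good to about 2 mm. A picture is of the moment at which its call begins: read the wrist's pose just before it. calibration takes no time and is no camera call.
- r.close_job(): hands the job in, once; it reports no verdict.
The state is a dict: "time": time; "joint_positions": joint angles; "joint_vel": joint speeds; "joint_torque": joint torques, N m; "ee_pos": TCP position; "eef_rot": TCP orientation; "ft_force": force on the tool from outside, world axes, zero at the start; "torque": the same for the moment, N m; "width": finger opening in m.
Only numpy, scipy, OpenCV 4.12 (cv2) and the standard library are available. Lean on these libraries where they do the work, as an engineer would, in place of code of your own. Each camera call takes 0.05 s, during which the arm holds its last target.

## Working session

There is one attempt and no reset: what is moved stays moved. The work goes in short steps, Python scripts to look and compute and a tool call to move; the robot and the scene stay as the last step left them, time stands still between calls to the robot, and variables do not carry over. Pictures are saved under pics/ and viewed, and the job is handed in when it is done.

Besides the shell and the picture viewer there is one more tool, called after ">>>" as name(argument=value, ...), one argument or row to a line, values as JSON. send_rows: Moves the arm, as the interface text tells. Scaled input: -1 to 1 covers 0.03 m each way for a shift and 5 degrees each way for a turn. Its arguments: {"type":"object","properties":{"commands":{"type":"array"},"grip_force":{"type":"number"}},"required":["commands"]}

```bash
ls; mkdir -p pics
cat > h.py <<'E'
from bench import r
import numpy as np, cv2
def save(name,fn):
    im=np.array(r.camera(name)); cv2.imwrite('pics/'+fn+'.png',im); return im
E
python3 - <<'E'
from h import *
s=r.read_state()
for k,v in s.items(): print(k,np.round(v,4))
print(r.hold_point_z)
for n in ['side','top','wrist']:
    save(n,n+'0'); c=r.calibration(n); print(n,{k:np.round(v,4).tolist() for k,v in c.items()})
E
```

```text
pics
time 0.0
joint_positions [-1.1926  0.3329 -0.0647  1.4609  0.0216  1.3499 -0.0885]
joint_vel [-0.0008 -0.0001 -0.0019  0.0009 -0.0003 -0.0006 -0.0006]
joint_torque [-1.00000e-03 -6.23243e+01  2.43000e-02 -3.89907e+01 -6.13000e-02
  3.97000e-02  1.00000e-04]
ee_pos [0.2437 0.5751 0.2218]
eef_rot [ 1.991e-01  9.800e-01 -7.000e-04 -1.000e-04]
ft_force [ 0.1668  0.3664 -0.0839]
torque [ 0.0177 -0.012   0.0074]
width 0.0871
0.0187
side {'K': [[349.7977, 0.0, 252.2522], [0.0, 349.7977, 188.4717], [0.0, 0.0, 1.0]], 'dist': [0.0367, 0.0, 0.0, 0.0, 0.0], 'R': [[0.9965, -0.083, 0.0059], [-0.0395, -0.534, -0.8446], [0.0732, 0.8414, -0.5354]], 't': [-0.4725, 0.0555, 1.1738]}
top {'K': [[401.562, 0.0, 249.0525], [0.0, 401.562, 191.6211], [0.0, 0.0, 1.0]], 'dist': [-0.0709, 0.0, 0.0, 0.0, 0.0], 'R': [[0.0005, -0.9996, 0.03], [-0.9987, -0.002, -0.0509], [0.051, -0.0299, -0.9983]], 't': [-0.047, 0.4486, 1.1626]}
wrist {'K': [[342.7068, 0.0, 257.2929], [0.0, 342.7068, 189.2728], [0.0, 0.0, 1.0]], 'dist': [-0.0953, 0.0, 0.0, 0.0, 0.0], 'mount': [[0.0006, -0.9649, -0.2627, 0.0713], [1.0, 0.0007, -0.0002, -0.0006], [0.0004, -0.2627, 0.9649, -0.1644], [0.0, 0.0, 0.0, 1.0]]}
```

View pics/top0.png

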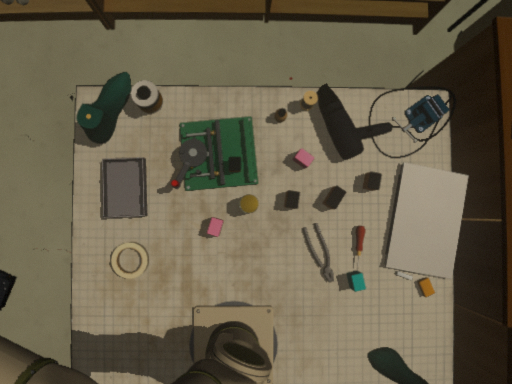

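View pics/side0.png

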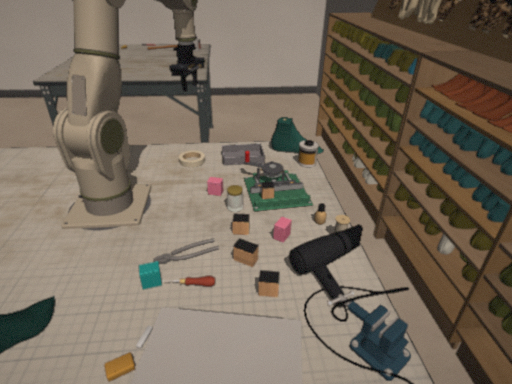

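View pics/wrist0.png

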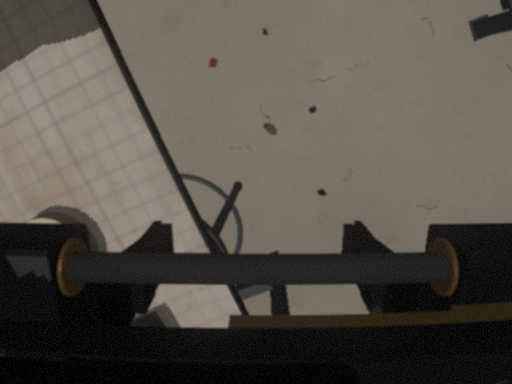

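```bash
cat >> h.py <<'E'
def p2w(name,px,z):
    c=r.calibration(name); K,d,R,t=[np.array(c[k],float) for k in ('K','dist','R','t')]
    u=cv2.undistortPoints(np.array(px,float).reshape(-1,1,2),K,d).reshape(-1,2)
    D=np.c_[u,np.ones(len(u))]@R; C=-R.T@t
    return C+D*((z-C[2])/D[:,2])[:,None]
def w2p(name,P):
    c=r.calibration(name); K,d,R,t=[np.array(c[k],float) for k in ('K','dist','R','t')]
    return cv2.projectPoints(np.array(P,float).reshape(-1,3),cv2.Rodrigues(R)[0],t,K,d)[0].reshape(-1,2)
def crop(im,x0,y0,x1,y1,k,fn):
    cv2.imwrite('pics/'+fn+'.png',cv2.resize(im[y0:y1,x0:x1],None,fx=k,fy=k,interpolation=cv2.INTER_CUBIC))
E
python3 - <<'E'
from h import *
im=cv2.imread('pics/top0.png')
crop(im,160,105,290,205,6,'topA'); crop(im,265,150,395,250,6,'topB')
crop(cv2.imread('pics/side0.png'),200,140,340,240,5,'sideA')
E
```

```text
(no output)
```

View pics/topA.png

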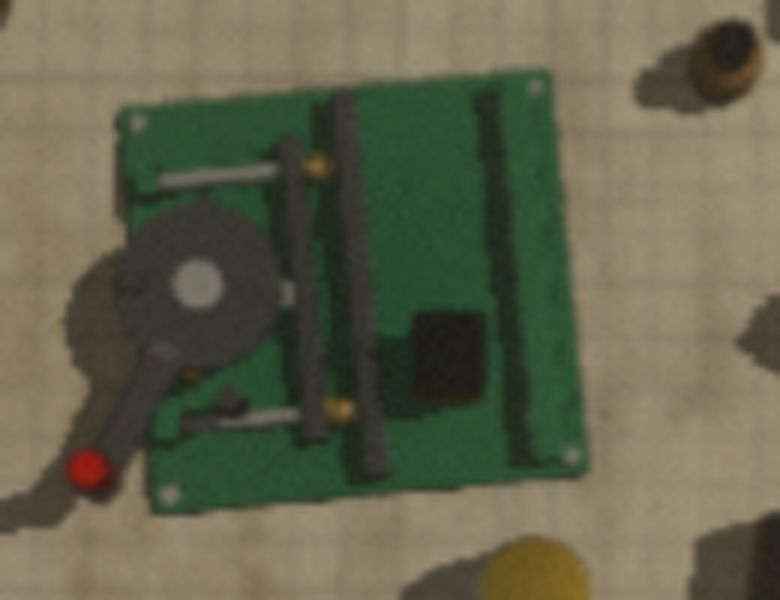

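View pics/topB.png

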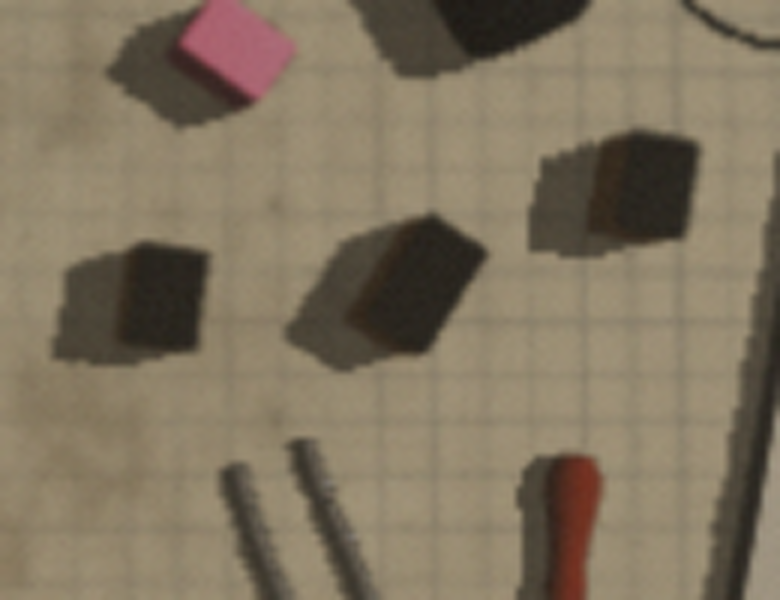

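View pics/sideA.png

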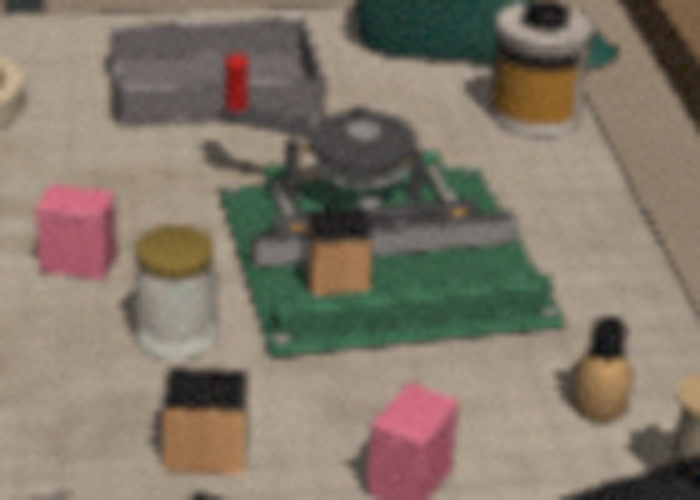

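```bash
cat >> h.py <<'E'
def rect(corners):
    """4 world corners -> centre, long len, short len, yaw of long axis (deg)"""
    c=np.array(corners)[:,:2]; (ctr,(w,h),a)=cv2.minAreaRect((c*1000).astype(np.float32))
    if w<h: w,h=h,w; a+=90
    a=(a+90)%180-90
    return np.round(ctr,1),round(w,1),round(h,1),round(a,1)
def tops(im,name,roi,z,th=62,minA=80):
    x0,y0,x1,y1=roi; k=6
    g=cv2.resize(im[y0:y1,x0:x1],None,fx=k,fy=k,interpolation=cv2.INTER_CUBIC)
    m=(g.max(2)<th).astype(np.uint8)
    n,l,st,ce=cv2.connectedComponentsWithStats(m)
    out=[]
    for i in range(1,n):
        if st[i,4]<minA*k*k/2: continue
        pts=cv2.findContours((l==i).astype(np.uint8),0,2)[0][0].reshape(-1,2)
        P=p2w(name,(pts+0.5)/k-0.5+[x0,y0],z)
        out.append((np.round(ce[i]/k+[x0,y0],1),st[i,4]/k/k)+rect(P))
    return out
E
python3 - <<'E'
from h import *
im=cv2.imread('pics/top0.png')
for px in [(292,199),(335,196),(374,181),(235,162)]: print(im[px[1],px[0]])
for th in (55,62):
  for roi,z in (((280,180,302,212),.055),((318,180,352,215),.055),((360,165,390,195),.055),((225,153,244,176),.063)):
    for o in tops(im,'top',roi,z,th): print(th,*o)
mj=[(160+x/6,105+y/6) for x,y in [(345,90),(375,475)]]
print('jaw',p2w('top',mj,.030)*1000)
base=[(160+x/6,105+y/6) for x,y in [(120,108),(551,70),(588,472),(152,514)]]
print('base',p2w('top',base,.008)*1000, rect(p2w('top',base,.008)))
print('hub',p2w('top',[(160+198/6,105+283/6)],.069)*1000,'knob',p2w('top',[(160+90/6,105+469/6)],.107)*1000)
print('tray',rect(p2w('top',[(102,159),(145,158),(146,218),(103,218)],.035)))
E
```

```text
[31 39 43]
[32 37 42]
[32 38 41]
[25 31 32]
55 [291.8 199.8] 195.0 [ 424.8 -164.9] 46.7 35.6 -7.0
55 [334.4 197.7] 270.44444444444446 [ 431.4 -286.6] 62.5 39.0 -32.4
55 [372.4 181.3] 225.7777777777778 [ 478.5 -396.7] 49.0 45.2 -9.9
55 [233.  165.5] 251.5277777777778 [520.1   1.3] 50.8 44.9 0.2
62 [291.6 199.8] 213.38888888888889 [ 424.5 -164.3] 48.6 37.7 -7.3
62 [334.  197.7] 298.6666666666667 [ 431.1 -285.6] 65.0 41.1 -32.4
62 [371.9 181.4] 256.61111111111114 [ 478.1 -396. ] 50.9 47.4 -9.9
62 [233.1 165.5] 265.38888888888886 [520.1   0.6] 52.6 46.3 0.2
jaw [[656.15735665  45.98234855  30.        ]
 [469.10793667  30.55941835  30.        ]]
base [[651.77784673 157.91124248   8.        ]
 [671.97060024 -54.74367544   8.        ]
 [472.37358681 -72.89736935   8.        ]
 [451.31905295 140.03169851   8.        ]] (array([561.6,  42.6]), 214.8, 201.3, -84.6)
hub [[555.75345411 111.84485176  69.        ]] knob [[466.15821221 155.19097091 107.        ]]
tray (array([456.1, 312.9]), 172.9, 124.3, 1.8)
```

>>> send_rows(
  commands=[
    [0.55,-0.95,0.1,0,0,0.3,-1],
    [0.55,-0.95,0.1,0,0,0.3,-1],
    [0.55,-0.95,0.1,0,0,0.3,-1],
    [0.55,-0.95,0.1,0,0,0.3,-1],
    [0.55,-0.95,0.1,0,0,0.3,-1],
    [0.55,-0.95,0.1,0,0,0.3,-1],
    [0.55,-0.95,0.1,0,0,0.3,-1],
    [0.55,-0.95,0.1,0,0,0.3,-1],
    [0.55,-0.95,0.1,0,0,0.3,-1],
    [0.55,-0.95,0.1,0,0,0.3,-1],
  ],
  grip_force=30,
)

```text
time: 0.98
ee_pos: [0.4053, 0.2813, 0.2482]
eef_rot: [0.057, 0.998, -0.003, -0.003]
ft_force: [0.7, 1.5, 1.1]
width: 0.0871
```

>>> send_rows(
  commands=[
    [0.57,-0.93,0,0,0,0.25,-1],
    [0.57,-0.93,0,0,0,0.25,-1],
    [0.57,-0.93,0,0,0,0.25,-1],
    [0.57,-0.93,0,0,0,0.25,-1],
    [0.57,-0.93,0,0,0,0.25,-1],
    [0.57,-0.93,0,0,0,0.25,-1],
    [0.57,-0.93,0,0,0,0.25,-1],
    [0.57,-0.93,0,0,0,0.25,-1],
    [0.57,-0.93,0,0,0,0.25,-1],
    [0,0,0,0,0,0.1,-1],
  ],
)

```text
time: 1.82
ee_pos: [0.5653, 0.0084, 0.2487]
eef_rot: [-0.048, 0.999, -0.004, -0.002]
ft_force: [-0.6, -0.5, -0.4]
width: 0.0871
```

```bash
cat >> h.py <<'E'
from scipy.spatial.transform import Rotation as Ro
def wcam(s):
    c=r.calibration('wrist'); M=np.array(c['mount']); T=np.eye(4); T[:3,:3]=Ro.from_quat(s['eef_rot']).as_matrix(); T[:3,3]=s['ee_pos']
    W=T@M; return np.array(c['K'],float),np.array(c['dist'],float),W[:3,:3],W[:3,3]
def wp2w(s,px,z):
    K,d,R,C=wcam(s); u=cv2.undistortPoints(np.array(px,float).reshape(-1,1,2),K,d).reshape(-1,2)
    D=np.c_[u,np.ones(len(u))]@R.T; return C+D*((np.atleast_1d(z)-C[2])/D[:,2])[:,None]
def ww2p(s,P):
    K,d,R,C=wcam(s); return cv2.projectPoints(np.array(P,float).reshape(-1,3),cv2.Rodrigues(R.T)[0],-R.T@C,K,d)[0].reshape(-1,2)
def pose():
    s=r.read_state(); x=Ro.from_quat(s['eef_rot']).as_matrix(); 
    print('t',round(float(s['time']),2),'pos',np.round(s['ee_pos'],4),'jawdir',round(np.degrees(np.arctan2(x[1,1],x[0,1])),2),'tilt',np.round(x[:2,2],3),'w',round(float(s['width']),4),'F',np.round(s['ft_force'],1)); return s
def wsave(fn):
    s=pose(); im=save('wrist',fn); np.save('pics/'+fn+'.npy',dict(ee_pos=np.array(s['ee_pos']),eef_rot=np.array(s['eef_rot'])),allow_pickle=True); return s,im
def wload(fn): return np.load('pics/'+fn+'.npy',allow_pickle=True).item()
E
python3 - <<'E'
from h import *
wsave('w1')
E
```

```text
t 1.82 pos [0.5653 0.0084 0.2487] jawdir 95.53 tilt [-0.004 -0.008] w 0.0871 F [-0.6 -0.5 -0.4]
```

View pics/w1.png

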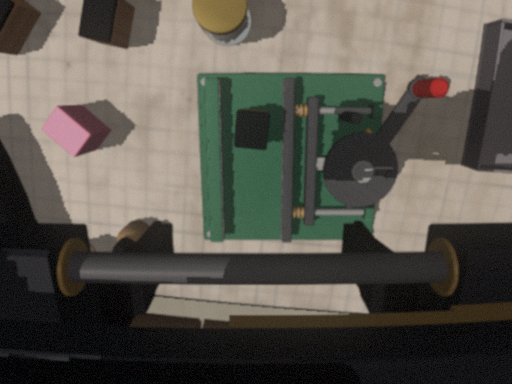

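Run:
```python
from h import *
im=cv2.imread('pics/w1.png')
crop(im,190,60,400,250,3.8,'w1c'); crop(im,225,100,285,160,10,'w1s')
```

```text
(no output)
```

View pics/w1c.png

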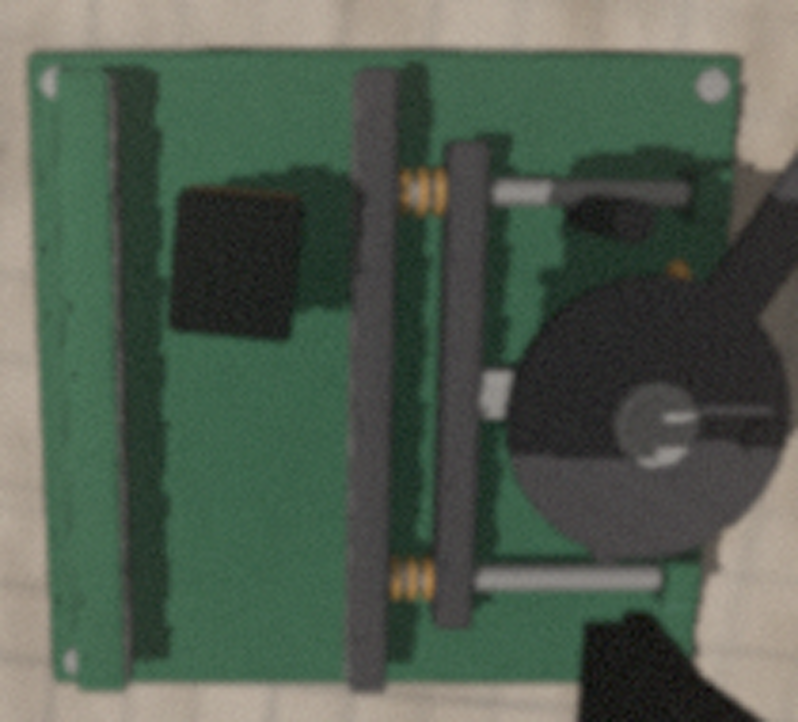

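View pics/w1s.png

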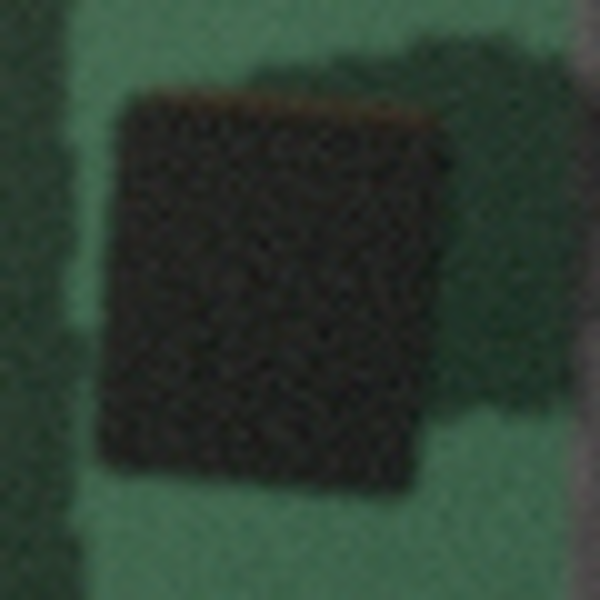

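Run:
```python
from h import *
s=wload('w1')
f=lambda l:[(190+(x+.5)/3.8-.5,60+(y+.5)/3.8-.5) for x,y in l]
g=lambda l:[(225+(x+.5)/10-.5,100+(y+.5)/10-.5) for x,y in l]
print('short',rect(wp2w(s,g([(125,98),(440,118),(415,490),(98,465)]),.063)))
F=wp2w(s,f([(108,70),(127,690)]),.030)*1000; M=wp2w(s,f([(357,68),(347,690)]),.030)*1000
B=wp2w(s,f([(30,53),(740,56),(693,680),(52,683)]),.008); H=wp2w(s,f([(656,425)]),.069)*1000
print('F',F.round(1),'M',M.round(1),'base',rect(B),'hub',H.round(1))
mid=(F.mean(0)+M.mean(0))/2; print('mid',mid, np.linalg.norm(F-M,axis=1))
for q in (F,M): d=q[0]-q[1]; print(np.degrees(np.arctan2(-d[1],-d[0])))
```

```text
short (array([525.6,  -3.7]), 37.6, 32.6, 1.1)
F [[477.6 -45.4  30. ]
 [665.9 -26.2  30. ]] M [[470.3  24.8  30. ]
 [658.8  43.5  30. ]] base (array([563.7,  44. ]), 216.8, 203.0, -84.1) hub [[556.8 114.1  69. ]]
mid [568.12016835  -0.79889071  30.        ] [70.58713541 70.11338658]
5.80545642950402
5.662166827883577
```

>>> send_rows(
  commands=[
    [-0.25,-0.07,-0.8,0.09,-0.05,-0.2,-0.5],
    [-0.25,-0.07,-0.8,0,0,-0.2,-0.5],
    [-0.25,-0.07,-0.8,0,0,-0.2,-0.5],
    [-0.25,-0.07,-0.8,0,0,-0.2,-0.5],
    [-0.25,-0.07,-0.8,0,0,-0.1,-0.5],
    [-0.1,-0.05,-0.8,0,0,0,-0.5],
    [0,0,0,0,0,0,-0.5],
  ],
)

```text
time: 2.45
ee_pos: [0.5201, 0.0045, 0.0994]
eef_rot: [-0.009, 1.0, 0.002, 0.001]
ft_force: [-0.7, -0.0, 0.7]
width: 0.0657
```

Run:
```python
from h import *
pose()
```

```text
t 2.45 pos [0.5201 0.0045 0.0994] jawdir 91.05 tilt [0.001 0.004] w 0.0657 F [-0.7 -0.   0.7]
```

>>> send_rows(
  commands=[
    [0.18,-0.27,-0.3,0,0,0,-0.5],
    [0,0,-0.6,0,0,0,-0.5],
    [0,0,-0.6,0,0,0,-0.5],
    [0,0,-0.45,0,0,0,-0.5],
    [0,0,0,0,0,0,-0.5],
  ],
)

```text
time: 2.87
ee_pos: [0.5272, 0.0015, 0.0434]
eef_rot: [-0.012, 1.0, 0.004, 0.002]
ft_force: [-0.3, -0.1, 0.6]
width: 0.0651
```

>>> send_rows(
  commands=[
    [-0.05,-0.18,-0.2,0,0,0,-0.5],
    [0,0,0,0,0,0,-0.5],
    [0,0,0,0,0,0,1],
    [0,0,0,0,0,0,1],
    [0,0,0,0,0,0,1],
    [0,0,0,0,0,0,1],
    [0,0,0,0,0,0,1],
  ],
)

```text
time: 3.45
ee_pos: [0.529, -0.0022, 0.0429]
eef_rot: [-0.013, 1.0, 0.005, 0.005]
ft_force: [-0.4, 0.0, 1.0]
width: 0.0398
```

>>> send_rows(
  commands=[
    [0,0,-0.15,0,0,0,1],
    [0,0,0,0,0,0,1],
    [0,0,0,0,0,0,1],
  ],
)

```text
time: 3.7
ee_pos: [0.5304, -0.0023, 0.0395]
eef_rot: [-0.013, 1.0, 0.005, 0.007]
ft_force: [-0.0, -0.2, -0.3]
width: 0.0342
```

Run:
```python
from h import *
wsave('w2')
```

```text
t 3.7 pos [ 0.5304 -0.0023  0.0395] jawdir 91.44 tilt [0.013 0.01 ] w 0.0342 F [-0.  -0.2 -0.3]
```

View pics/w2.png

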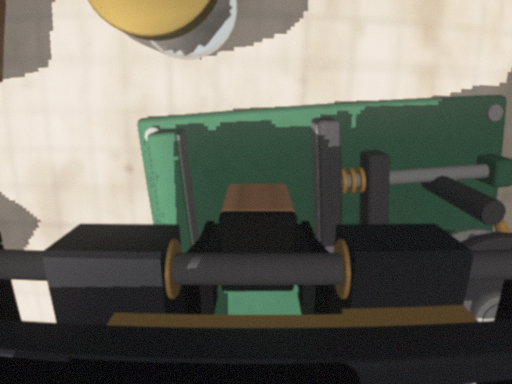

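>>> send_rows(
  commands=[
    [0,0,0.5,-0.1,0.15,0,1],
    [0,0,0.9,0,0,0,1],
    [0,0,0.95,0,0,0,1],
    [0,0,0.95,0,0,0,1],
    [0,0.2,0.95,0,0,0,1],
    [-0.1,0.6,0.5,0,0,0,1],
    [-0.1,0.95,0,0,0,0,1],
    [-0.1,0.95,0,0,0,0,1],
    [-0.1,0.95,0,0,0,0,1],
    [-0.1,0.95,0,0,0,0,1],
  ],
)

```text
time: 4.58
ee_pos: [0.5109, 0.1323, 0.1856]
eef_rot: [-0.006, 1.0, -0.001, -0.004]
ft_force: [1.6, 0.7, -0.8]
width: 0.034
```

>>> send_rows(
  commands=[
    [0,0.95,0,0,0,0,1],
    [0,0.95,0,0,0,0,1],
    [0,0.95,0,0,0,0,1],
    [0,0.95,0,0,0,0,1],
    [0,0.95,0,0,0,0,1],
    [0,0.7,0,0,0,0,1],
    [0,0.2,0,0,0,0,1],
    [0,0,-0.3,0,0,0,1],
  ],
)

```text
time: 5.25
ee_pos: [0.5058, 0.3175, 0.1739]
eef_rot: [-0.01, 1.0, -0.0, -0.005]
ft_force: [0.1, -0.3, -1.2]
width: 0.0334
```

Run:
```python
from h import *
wsave('w3'); save('top','t3')
```

```text
t 5.25 pos [0.5058 0.3175 0.1739] jawdir 91.13 tilt [-0.011 -0.   ] w 0.0334 F [ 0.1 -0.3 -1.2]
```

View pics/w3.png

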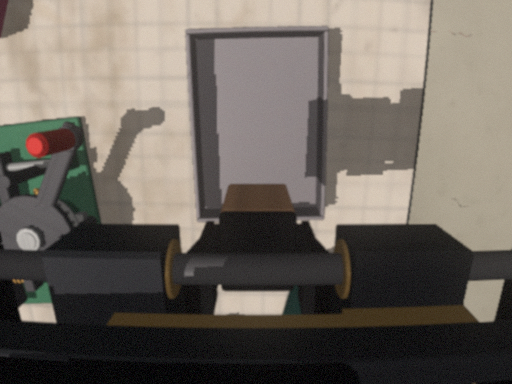

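View pics/t3.png

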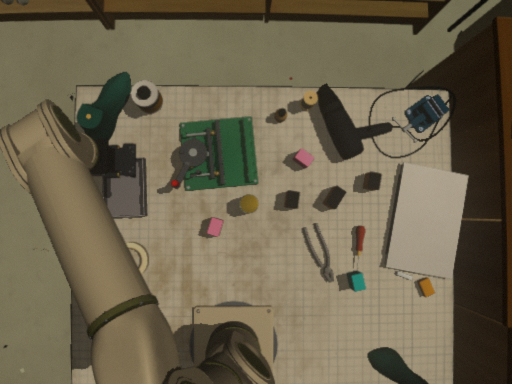

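Run:
```python
from h import *
s=wload('w3'); P=wp2w(s,[(188,31),(328,28),(325,219),(198,220)],.035); print(P.round(4),rect(P))
```

```text
[[0.3794 0.2561 0.035 ]
 [0.3746 0.3732 0.035 ]
 [0.5428 0.3813 0.035 ]
 [0.5463 0.2616 0.035 ]] (array([460.7, 318.7]), 168.3, 119.7, 1.9)
```

>>> send_rows(
  commands=[
    [0,0,-0.9,0,-0.12,0,1],
    [0,0,-0.9,0,0,0,1],
    [0,0,-0.9,0,0,0,1],
    [0,0,-0.9,0,0,0,1],
    [0,0,-0.4,0,0,0,1],
    [0,0,-0.2,0,0,0,1],
    [0,0,0,0,0,0,1],
  ],
)

```text
time: 5.93
ee_pos: [0.508, 0.2995, 0.0402]
eef_rot: [-0.001, 1.0, -0.004, -0.001]
ft_force: [-0.5, -0.5, -0.4]
width: 0.034
```

>>> send_rows(
  commands=[
    [0,0.5,-0.1,0,0,0,1],
    [0,0.1,-0.08,0,0,0,1],
    [0,0,0,0,0,0,1],
  ],
)

```text
time: 6.18
ee_pos: [0.51, 0.3159, 0.0367]
eef_rot: [0.001, 1.0, -0.004, 0.0]
ft_force: [-0.4, -0.7, -1.3]
width: 0.0337
```

Release and rise.

>>> send_rows(
  commands=[
    [0,0,-0.03,0,0,0,-0.4],
    [0,0,0,0,0,0,-0.4],
    [0,0,0,0,0,0,-0.4],
    [0,0,0.6,0,0,0,-0.4],
    [0,0,0.9,0,0,0,-0.4],
    [0,0,0.9,0,0,0,-0.4],
    [0,0,0.9,0,0,0,-0.4],
    [0,0,0.9,0,0,0,-0.4],
    [0,0,0.9,0,0,0,-0.4],
    [0,0,0.5,0,0,0,-0.4],
  ],
)

```text
time: 7.02
ee_pos: [0.5087, 0.3127, 0.2115]
eef_rot: [0.001, 1.0, -0.005, -0.0]
ft_force: [0.7, 1.1, 0.3]
width: 0.0612
```

Run:
```python
from h import *
wsave('w4')
```

```text
t 7.02 pos [0.5087 0.3127 0.2115] jawdir 89.84 tilt [-0.   -0.01] w 0.0612 F [0.7 1.1 0.3]
```

View pics/w4.png

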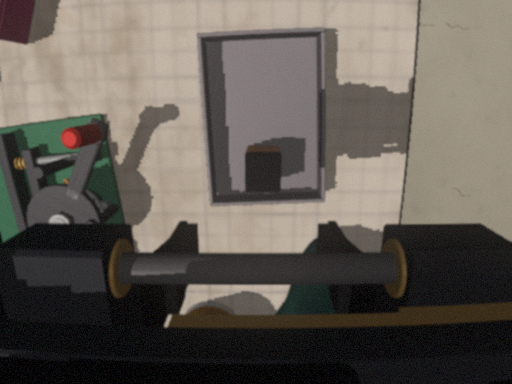

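>>> send_rows(
  commands=[
    [-0.1,-0.95,0.2,0,0,-1,-1],
    [-0.1,-0.95,0.2,0,0,-1,-1],
    [-0.1,-0.95,0.2,0,0,-1,-1],
    [-0.1,-0.95,0.2,0,0,-1,-1],
    [-0.1,-0.95,0.2,0,0,-1,-1],
    [-0.1,-0.95,0.2,0,0,-1,-1],
    [-0.1,-0.95,0.2,0,0,-1,-1],
    [-0.1,-0.95,0,0,0,-1,-1],
    [-0.1,-0.95,0,0,0,-1,-1],
    [-0.1,-0.95,0,0,0,-1,-1],
  ],
)

```text
time: 7.9
ee_pos: [0.4762, 0.0219, 0.2617]
eef_rot: [0.437, 0.9, 0.001, 0.003]
ft_force: [1.3, 0.5, 0.0]
width: 0.0872
```

>>> send_rows(
  commands=[
    [-0.1,-0.95,0,0,0,-1,-1],
    [-0.1,-0.95,0,0,0,-1,-1],
    [-0.1,-0.95,0,0,0,-1,-1],
    [-0.1,-0.95,0,0,0,-1,-1],
    [-0.1,-0.95,0,0,0,-1,-1],
    [-0.1,-0.95,0,0,0,-1,-1],
    [-0.1,-0.95,0,0,0,-1,-1],
    [-0.1,-0.95,0,0,0,-1,-1],
    [-0.1,-0.95,0,0,0,-1,-1],
    [0,0,0,0,0,-1,-1],
  ],
)

```text
time: 8.73
ee_pos: [0.4421, -0.2554, 0.2646]
eef_rot: [0.793, 0.609, 0.003, 0.007]
ft_force: [-1.3, 0.1, 0.8]
width: 0.0869
```

Run:
```python
from h import *
wsave('w5')
```

```text
t 8.73 pos [ 0.4421 -0.2554  0.2646] jawdir -14.94 tilt [ 0.014 -0.007] w 0.0869 F [-1.3  0.1  0.8]
```

View pics/w5.png

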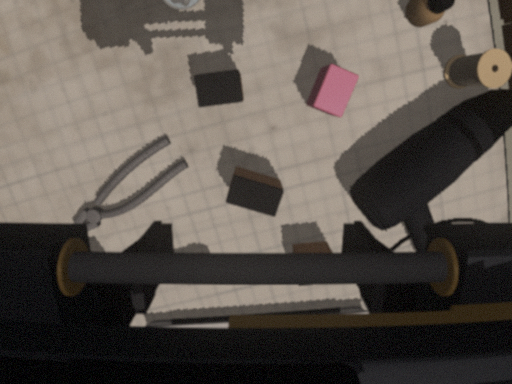

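Run:
```python
from h import *
im=cv2.imread('pics/w5.png')
crop(im,180,55,300,225,3.5,'w5c')
g=cv2.imread('pics/w5.png'); crop(im,215,160,295,225,9,'w5d'); crop(im,185,55,255,115,9,'w5e')
```

```text
(no output)
```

View pics/w5d.png

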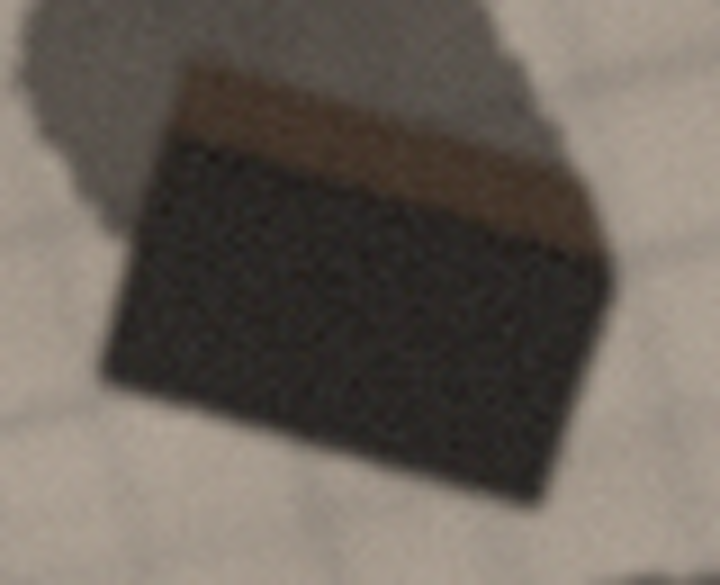

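View pics/w5e.png

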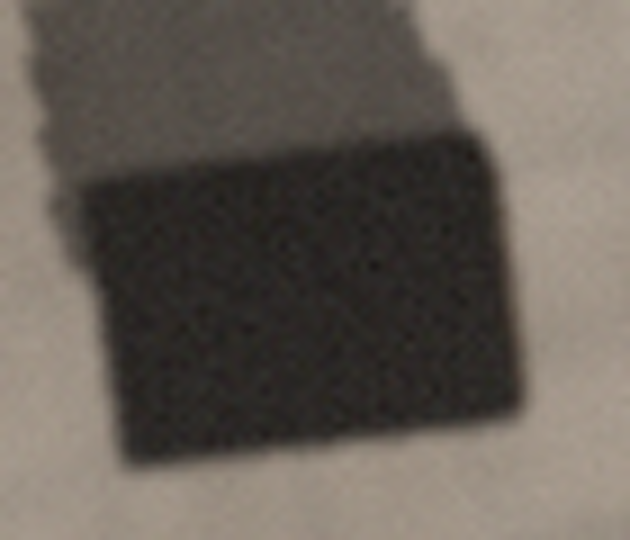

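Run:
```python
from h import *
s=wload('w5')
f=lambda l,x0,y0,k:[(x0+(x+.5)/k-.5,y0+(y+.5)/k-.5) for x,y in l]
print('long',rect(wp2w(s,f([(172,142),(608,268),(540,505),(100,380)],215,160,9),.055)))
print('near',rect(wp2w(s,f([(85,183),(487,135),(522,412),(125,463)],185,55,9),.055)))
```

```text
long (array([ 432.5, -293.2]), 58.7, 32.6, -31.9)
near (array([ 426.6, -168.9]), 47.4, 32.3, -8.6)
```

>>> send_rows(
  commands=[
    [-0.05,-0.25,-0.9,0.08,0.15,-0.6,-1],
    [-0.05,-0.25,-0.9,0,0,-0.6,-1],
    [-0.05,-0.25,-0.9,0,0,-0.6,-1],
    [-0.05,-0.25,-0.9,0,0,-0.6,-1],
    [-0.05,-0.2,-0.9,0,0,-0.6,-1],
    [-0.05,-0.1,-0.7,0,0,-0.4,-1],
    [0,0,0,0,0,0,-1],
  ],
)

```text
time: 9.37
ee_pos: [0.4352, -0.2896, 0.1044]
eef_rot: [0.875, 0.485, 0.004, 0.002]
ft_force: [-1.2, 0.8, -0.5]
width: 0.087
```

Run:
```python
from h import *
wsave('w6')
```

```text
t 9.37 pos [ 0.4352 -0.2896  0.1044] jawdir -32.0 tilt [0.008 0.001] w 0.087 F [-1.2  0.8 -0.5]
```

View pics/w6.png

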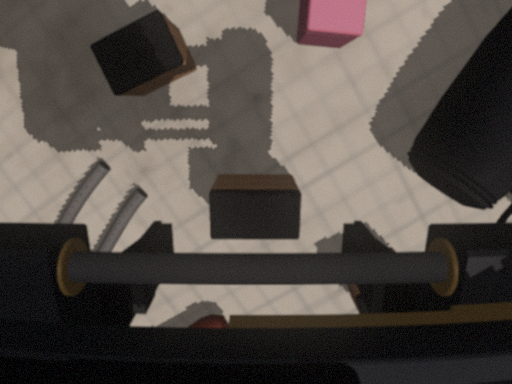

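Run:
```python
from h import *
s=wload('w6'); print(rect(wp2w(s,[(211,190),(299,191),(300,238),(210,238)],.055)))
```

```text
(array([ 432.3, -292.8]), 60.6, 33.4, -32.2)
```

>>> send_rows(
  commands=[
    [-0.1,-0.1,-0.7,0,0.08,0,-1],
    [0,0,-0.7,0,0,0,-1],
    [0,0,-0.6,0,0,0,-1],
    [0,0,-0.2,0,0,0,-1],
    [0,0,0,0,0,0,-1],
  ],
)

```text
time: 9.83
ee_pos: [0.4396, -0.291, 0.0459]
eef_rot: [0.87, 0.494, 0.006, 0.003]
ft_force: [0.1, -0.2, 0.9]
width: 0.087
```

>>> send_rows(
  commands=[
    [-0.3,-0.08,-0.4,0.0,0.1,-0.2,-1],
    [-0.02,0,-0.15,0,0,0,-1],
    [0,0,0,0,0,0,-1],
  ],
)

```text
time: 10.08
ee_pos: [0.432, -0.2936, 0.0318]
eef_rot: [0.873, 0.487, 0.004, 0.002]
ft_force: [-0.0, 0.6, -0.5]
width: 0.0877
```

>>> send_rows(
  commands=[
    [0,0,0,0,0,0,1],
    [0,0,0,0,0,0,1],
    [0,0,0,0,0,0,1],
    [0,0,0,0,0,0,1],
    [0,0,0,0,0,0,1],
    [0,0,0,0,0,0,1],
  ],
)

```text
time: 10.58
ee_pos: [0.4331, -0.2941, 0.0339]
eef_rot: [0.873, 0.487, 0.005, 0.003]
ft_force: [0.3, -0.4, -1.1]
width: 0.0596
```

>>> send_rows(
  commands=[
    [0,0,0.5,0,0,0,1],
    [0,0,0.9,0,0,0,1],
    [0,0,0.95,0,0,0,1],
    [0,0,0.95,0,0,0,1],
    [0,0.2,0.95,0,0,0,1],
    [0,0.6,0.7,0,0,0.5,1],
    [0,0.9,0.2,0,0,0.5,1],
    [0,0.95,0,0,0,0.5,1],
    [0,0.95,0,0,0,0.5,1],
    [0,0.95,0,0,0,0.5,1],
  ],
)

```text
time: 11.42
ee_pos: [0.4285, -0.1594, 0.196]
eef_rot: [0.817, 0.577, 0.003, 0.005]
ft_force: [0.1, 0.7, -0.3]
width: 0.0601
```

>>> send_rows(
  commands=[
    [0,0.95,0,0,0,0.5,1],
    [0,0.95,0,0,0,0.5,1],
    [0,0.95,0,0,0,0.5,1],
    [0,0.95,0,0,0,0.5,1],
    [0,0.95,0,0,0,0.5,1],
    [0,0.95,0,0,0,0.5,1],
    [0,0.95,0,0,0,0.5,1],
    [0,0.95,0,0,0,0,1],
    [0,0.95,0,0,0,0,1],
    [0,0.95,0,0,0,0,1],
  ],
)

```text
time: 12.25
ee_pos: [0.4254, 0.1386, 0.1975]
eef_rot: [0.714, 0.7, 0.007, 0.004]
ft_force: [1.3, -1.3, -0.7]
width: 0.0596
```

Run:
```python
from h import *
pose()
```

```text
t 12.25 pos [0.4254 0.1386 0.1975] jawdir -1.07 tilt [0.015 0.005] w 0.0596 F [ 1.3 -1.3 -0.7]
```

>>> send_rows(
  commands=[
    [0.05,0.95,0,-0.05,0.17,0.2,1],
    [0.05,0.95,0,0,0,0.2,1],
    [0.05,0.95,0,0,0,0.2,1],
    [0.05,0.95,-0.4,0,0,0,1],
    [0.05,0.95,-0.8,0,0,0,1],
    [0.05,0.9,-0.8,0,0,0,1],
    [0,0.2,-0.8,0,0,0,1],
    [0,0,-0.6,0,0,0,1],
    [0,0,-0.3,0,0,0,1],
    [0,0,0,0,0,0,1],
  ],
)

```text
time: 13.08
ee_pos: [0.4312, 0.3308, 0.0819]
eef_rot: [0.691, 0.723, 0.002, -0.001]
ft_force: [-0.3, -0.7, -0.5]
width: 0.0595
```

Run:
```python
from h import *
pose(); save('side','s7')
```

```text
t 13.08 pos [0.4312 0.3308 0.0819] jawdir 2.57 tilt [0.001 0.005] w 0.0595 F [-0.3 -0.7 -0.5]
```

>>> send_rows(
  commands=[
    [0.15,-0.45,-0.4,0,0,0,1],
    [0,0,-0.5,0,0,0,1],
    [0,0,-0.3,0,0,0,1],
    [0,0,-0.1,0,0,0,1],
    [0,0,0,0,0,0,1],
  ],
)

```text
time: 13.55
ee_pos: [0.4401, 0.3172, 0.0491]
eef_rot: [0.692, 0.721, 0.007, -0.001]
ft_force: [0.1, 0.3, -0.4]
width: 0.0599
```

>>> send_rows(
  commands=[
    [-0.3,0,-0.1,0,0.06,0,1],
    [0,0,-0.2,0,0,0,1],
    [0,0,-0.05,0,0,0,1],
  ],
)

```text
time: 13.8
ee_pos: [0.4314, 0.3182, 0.0406]
eef_rot: [0.693, 0.721, 0.007, -0.003]
ft_force: [0.4, 0.2, -1.3]
width: 0.0598
```

>>> send_rows(
  commands=[
    [0,0,-0.08,0,0.08,0,1],
    [0,0,0,0,0,0,-0.65],
    [0,0,0,0,0,0,-0.65],
    [0,0,0,0,0,0,-0.65],
    [0,0,0.5,0,0,0,-0.65],
    [0,0,0.9,0,0,0,-0.65],
    [0,0,0.9,0,0,0,-1],
    [0,0,0.9,0,0,0,-1],
    [0,-0.5,0.9,0,0,0,-1],
    [0,-0.9,0.9,0,0,0,-1],
  ],
)

```text
time: 14.63
ee_pos: [0.4269, 0.2776, 0.1886]
eef_rot: [0.69, 0.724, -0.001, -0.006]
ft_force: [-0.4, -0.2, 0.3]
width: 0.0851
```

Run:
```python
from h import *
wsave('w8');im=save('top','t8')
```

```text
t 14.63 pos [0.4269 0.2776 0.1886] jawdir 2.74 tilt [-0.01   0.007] w 0.0851 F [-0.4 -0.2  0.3]
```

View pics/w8.png

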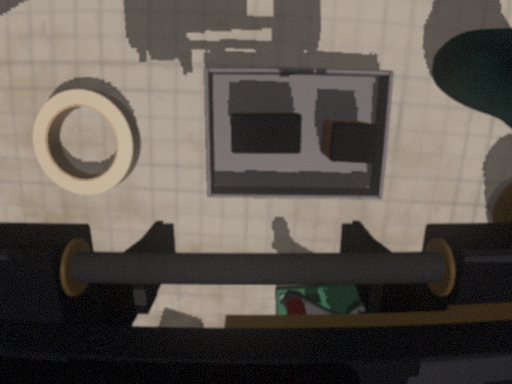

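View pics/t8.png

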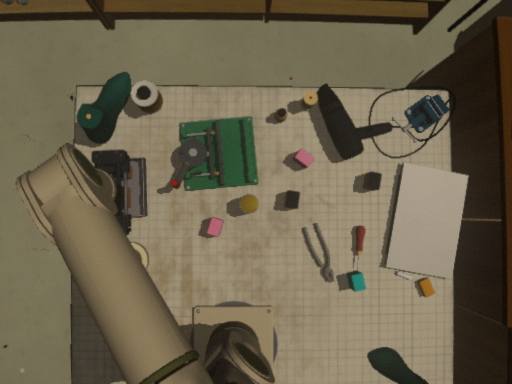

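>>> send_rows(
  commands=[
    [0,-0.95,0.1,0,0,-0.2,-1],
    [0,-0.95,0,0,0,-0.2,-1],
    [0,-0.95,0,0,0,-0.2,-1],
    [0,-0.95,0,0,0,-0.2,-1],
    [0,-0.95,0,0,0,-0.2,-1],
    [0,-0.95,0,0,0,-0.2,-1],
    [0,-0.95,0,0,0,-0.2,-1],
    [0,-0.95,0,0,0,-0.2,-1],
    [0,-0.95,0,0,0,-0.2,-1],
    [0,-0.95,0,0,0,-0.2,-1],
  ],
)

```text
time: 15.57
ee_pos: [0.4278, -0.0155, 0.1948]
eef_rot: [0.752, 0.659, 0.006, -0.006]
ft_force: [1.0, -0.4, -0.8]
width: 0.087
```

>>> send_rows(
  commands=[
    [0,-0.95,0,0,0,-0.2,-1],
    [0,-0.95,0,0,0,0,-1],
    [0,-0.95,0,0,0,0,-1],
    [0,-0.95,-0.3,0,0,0,-1],
    [0,-0.5,-0.6,0,0,0,-1],
    [0,0,-0.6,0,0,0,-1],
    [0,0,-0.6,0,0,0,-1],
    [0,0,0,0,0,0,-1],
  ],
)

```text
time: 16.23
ee_pos: [0.4267, -0.1576, 0.1298]
eef_rot: [0.762, 0.648, 0.007, -0.003]
ft_force: [-1.2, -0.2, -0.6]
width: 0.0869
```

Run:
```python
from h import *
wsave('w9')
```

```text
t 16.23 pos [ 0.4267 -0.1576  0.1298] jawdir -9.23 tilt [0.007 0.014] w 0.0869 F [-1.2 -0.2 -0.6]
```

View pics/w9.png

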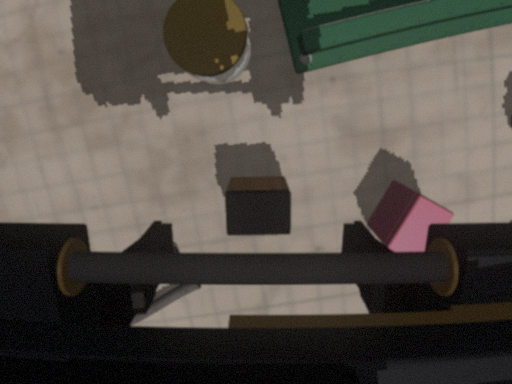

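Run:
```python
from h import *
s=wload('w9'); print(rect(wp2w(s,[(226,191),(290,191),(291,234),(226,235)],.055))); print(wp2w(s,[(395,181),(370,226),(425,253)],[.0,.0,.04]), p2w('top',[(304,158)],.04))
```

```text
(array([ 426.1, -168.7]), 48.8, 34.1, -8.4)
[[ 0.55003282 -0.17716336  0.        ]
 [ 0.52396425 -0.21628123  0.        ]
 [ 0.55704393 -0.23134542  0.04      ]] [[ 0.54471785 -0.20419212  0.04      ]]
```

>>> send_rows(
  commands=[
    [0,-0.35,-0.7,-0.15,0.08,0.15,-1],
    [0,0,-0.8,0,0,0,-1],
    [0,0,-0.8,0,0,0,-1],
    [0,0,-0.5,0,0,0,-1],
    [0,0,0,0,0,0,-1],
  ],
)

```text
time: 16.7
ee_pos: [0.4323, -0.1668, 0.0498]
eef_rot: [0.756, 0.655, 0.004, 0.002]
ft_force: [-0.4, -0.2, 0.1]
width: 0.0871
```

Run:
```python
from h import *
pose()
```

```text
t 16.7 pos [ 0.4323 -0.1668  0.0498] jawdir -8.19 tilt [0.009 0.001] w 0.0871 F [-0.4 -0.2  0.1]
```

>>> send_rows(
  commands=[
    [-0.25,-0.08,-0.4,0,0.1,0,-1],
    [0,0,-0.2,0,0,0,-1],
    [0,0,-0.05,0,0,0,-1],
  ],
)

```text
time: 16.95
ee_pos: [0.4265, -0.1687, 0.0318]
eef_rot: [0.755, 0.656, 0.001, 0.0]
ft_force: [0.3, 0.1, 0.4]
width: 0.0869
```

>>> send_rows(
  commands=[
    [0,0,-0.05,0,0,0,1],
    [0,0,0,0,0,0,1],
    [0,0,0,0,0,0,1],
    [0,0,0,0,0,0,1],
    [0,0,0,0,0,0,1],
    [0,0,0,0,0,0,1],
    [0,0,0,0,0,0,1],
  ],
  grip_force=35,
)

```text
time: 17.53
ee_pos: [0.4285, -0.1687, 0.0327]
eef_rot: [0.755, 0.656, 0.003, 0.001]
ft_force: [-1.0, -0.0, 0.0]
width: 0.0479
```

Run:
```python
from h import *
pose()
```

```text
t 17.53 pos [ 0.4285 -0.1687  0.0327] jawdir -8.05 tilt [0.007 0.002] w 0.0479 F [-1. -0.  0.]
```

>>> send_rows(
  commands=[
    [0,0,0.6,0,0.08,0,1],
    [0,0,0.9,0,0,0,1],
    [0,0,0.95,0,0,0,1],
    [0,0,0.95,0,0,-0.5,1],
    [0.2,0.3,0.5,0,0,-1,1],
    [0.3,0.4,0,0,0,-1,1],
    [0.3,0.4,0,0,0,-1,1],
    [0.3,0.4,0,0,0,-1,1],
    [0.3,0.4,0,0,0,-1,1],
    [0.3,0.4,0,0,0,-1,1],
  ],
)

```text
time: 18.37
ee_pos: [0.4777, -0.1002, 0.1564]
eef_rot: [0.915, 0.404, 0.002, -0.003]
ft_force: [0.0, -0.5, -1.0]
width: 0.0478
```

>>> send_rows(
  commands=[
    [0.3,0.4,0,0,0,-1,1],
    [0.3,0.4,0,0,0,-1,1],
    [0.3,0.4,0,0,0,-1,1],
    [0.3,0.4,0,0,0,-1,1],
    [0.3,0.4,0,0,0,-1,1],
    [0.3,0.4,0,0,0,-1,1],
    [0.3,0.4,0,0,0,-1,1],
    [0,0,0,0,0,-1,1],
  ],
)

```text
time: 19.03
ee_pos: [0.5441, -0.0086, 0.1558]
eef_rot: [0.999, 0.051, 0.003, -0.002]
ft_force: [-0.0, -0.2, -0.2]
width: 0.0476
```

Run:
```python
from h import *
wsave('w10')
```

```text
t 19.03 pos [ 0.5441 -0.0086  0.1558] jawdir -84.19 tilt [0.005 0.005] w 0.0476 F [-0.  -0.2 -0.2]
```

View pics/w10.png

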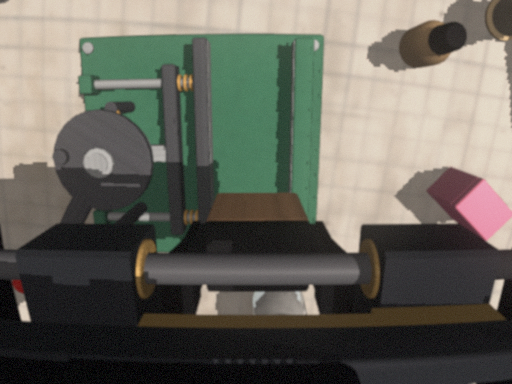

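Run:
```python
from h import *
im=cv2.imread('pics/w10.png'); crop(im,75,30,330,230,3,'w10c')
s=wload('w10'); A=wp2w(s,[(295,40),(293,195),(210,40),(211,195),(97,162)],[.03,.03,.03,.03,.069])*1000
print(A.round(1))
xh=np.array([np.cos(.0995),np.sin(.0995)]);yh=np.array([-xh[1],xh[0]])
for a in A: print(((a[:2]-[568,-.5])@yh).round(1))
```

```text
[[663.8 -27.   30. ]
 [535.8 -41.4  30. ]
 [656.9  40.8  30. ]
 [528.4  30.5  30. ]
 [556.7 114.9  69. ]]
-35.9
-37.5
32.2
34.8
115.9
```

View pics/w10c.png

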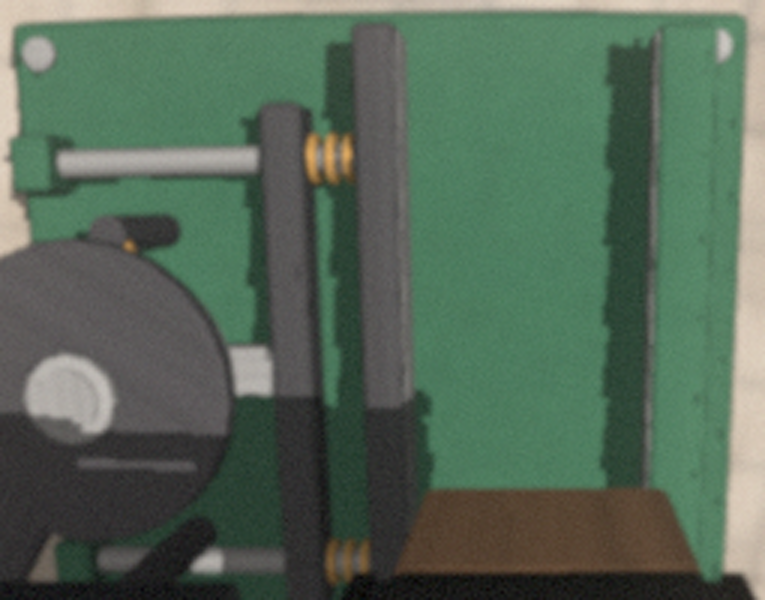

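>>> send_rows(
  commands=[
    [0.05,-0.05,-0.6,-0.06,0.06,0,1],
    [0,0,-0.8,0,0,0,1],
    [0,0,-0.8,0,0,0,1],
    [0,0,-0.6,0,0,0,1],
    [0,0,0,0,0,0,1],
  ],
)

```text
time: 19.5
ee_pos: [0.5451, -0.0125, 0.0699]
eef_rot: [0.999, 0.051, 0.001, 0.001]
ft_force: [-0.7, -0.1, -0.0]
width: 0.0477
```

Run:
```python
from h import *
pose()
```

```text
t 19.5 pos [ 0.5451 -0.0125  0.0699] jawdir -84.12 tilt [ 0.002 -0.001] w 0.0477 F [-0.7 -0.1 -0. ]
```

>>> send_rows(
  commands=[
    [0.05,0.08,-0.4,0,0,0,1],
    [0,0,-0.3,0,0,0,1],
    [0,0,-0.15,0,0,0,1],
    [0,0,-0.05,0,0,0,1],
  ],
)

```text
time: 19.83
ee_pos: [0.5474, -0.0106, 0.0426]
eef_rot: [0.999, 0.053, 0.002, 0.001]
ft_force: [-0.5, -0.4, -0.3]
width: 0.0477
```

>>> send_rows(
  commands=[
    [0,0,-0.08,0,0,0,1],
    [0,0,0,0,0,0,1],
    [0,0,0,0,0,0,-0.5],
    [0,0,0,0,0,0,-0.5],
    [0,0,0,0,0,0,-0.5],
    [0,0,0.5,0,0,0,-0.5],
    [0,0,0.9,0,0,0,-0.5],
    [0,0,0.9,0,0,0,-0.5],
    [0,0,0.9,0,0,0,-0.5],
    [0,0,0.9,0,0,0,-0.5],
  ],
)

```text
time: 20.67
ee_pos: [0.5448, -0.0113, 0.1649]
eef_rot: [0.999, 0.053, -0.001, 0.002]
ft_force: [0.5, 0.2, 0.0]
width: 0.0649
```

Run:
```python
from h import *
wsave('w11')
```

```text
t 20.67 pos [ 0.5448 -0.0113  0.1649] jawdir -83.95 tilt [-0.002 -0.003] w 0.0649 F [0.5 0.2 0. ]
```

View pics/w11.png

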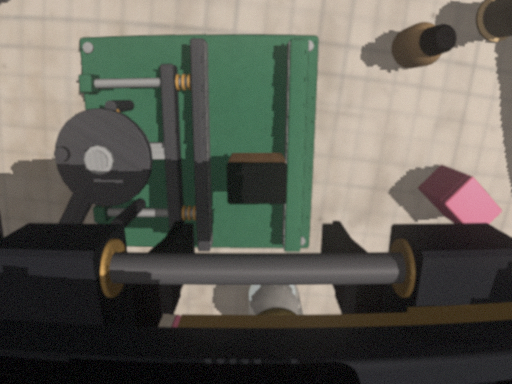

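>>> send_rows(
  commands=[
    [-0.15,-0.9,0.5,0,0,1,-1],
    [-0.15,-0.9,0.3,0,0,1,-1],
    [-0.15,-0.9,0.1,0,0,1,-1],
    [-0.15,-0.9,0,0,0,1,-1],
    [-0.15,-0.9,0,0,0,1,-1],
    [-0.15,-0.9,0,0,0,1,-1],
    [-0.15,-0.9,0,0,0,1,-1],
    [-0.15,-0.9,0,0,0,1,-1],
    [-0.15,-0.9,0,0,0,1,-1],
    [-0.15,-0.9,0,0,0,1,-1],
  ],
)

```text
time: 21.55
ee_pos: [0.5036, -0.2848, 0.2039]
eef_rot: [0.87, 0.493, 0.009, -0.002]
ft_force: [0.6, 0.3, -0.0]
width: 0.0868
```

>>> send_rows(
  commands=[
    [-0.15,-0.9,0,0,0,1,-1],
    [-0.15,-0.9,0,0,0,1,-1],
    [-0.15,-0.9,0,0,0,1,-1],
    [-0.1,-0.6,-0.3,0,0,1,-1],
    [0,0,-0.6,0,0,0.8,-1],
    [0,0,0,0,0,0,-1],
  ],
)

```text
time: 22.05
ee_pos: [0.4822, -0.3968, 0.1766]
eef_rot: [0.743, 0.67, 0.008, -0.002]
ft_force: [-0.2, 1.5, -0.6]
width: 0.0872
```

Run:
```python
from h import *
wsave('w12')
```

```text
t 22.05 pos [ 0.4822 -0.3968  0.1766] jawdir -5.91 tilt [0.009 0.013] w 0.0872 F [-0.2  1.5 -0.6]
```

View pics/w12.png

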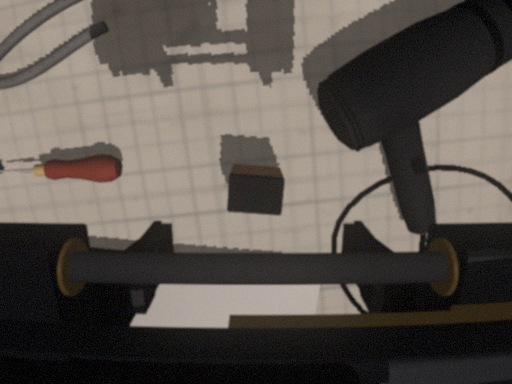

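Run:
```python
from h import *
im=cv2.imread('pics/w12.png'); crop(im,215,155,300,225,8,'w12c')
s=wload('w12'); print(wp2w(s,[(425,230),(425,230),(400,130),(225,310)],[0,.05,.05,0]))
```

```text
[[ 0.66009869 -0.48120886  0.        ]
 [ 0.63487395 -0.458913    0.05      ]
 [ 0.61053238 -0.36373737  0.05      ]
 [ 0.43046171 -0.55436065  0.        ]]
```

View pics/w12c.png

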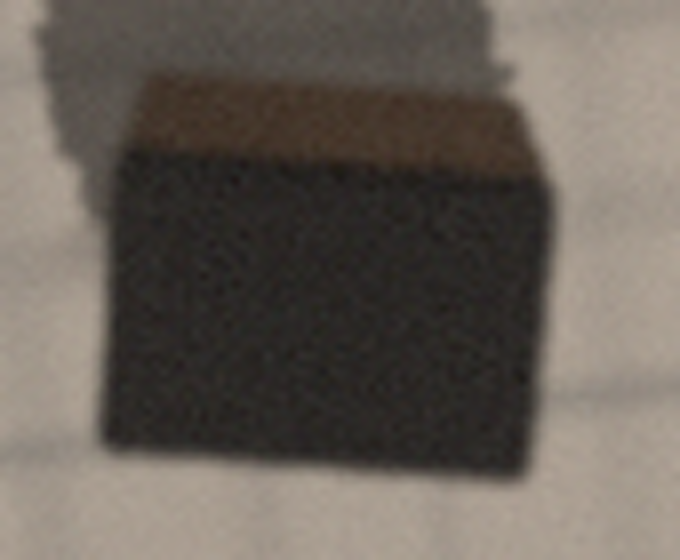

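Run:
```python
from h import *
s=wload('w12'); f=lambda l,x0,y0,k:[(x0+(x+.5)/k-.5,y0+(y+.5)/k-.5) for x,y in l]
print(rect(wp2w(s,f([(118,165),(548,192),(525,475),(103,447)],215,155,8),.055)))
```

```text
(array([ 480.5, -406.7]), 46.5, 32.0, -10.0)
```

>>> send_rows(
  commands=[
    [-0.1,-0.33,-0.7,-0.15,0.1,-0.4,-1],
    [0,0,-0.8,0,0,-0.4,-1],
    [0,0,-0.8,0,0,0,-1],
    [0,0,-0.8,0,0,0,-1],
    [0,0,-0.5,0,0,0,-1],
    [0,0,0,0,0,0,-1],
  ],
)

```text
time: 22.6
ee_pos: [0.4847, -0.4054, 0.0741]
eef_rot: [0.772, 0.636, 0.003, 0.006]
ft_force: [-0.5, 0.9, 0.4]
width: 0.0869
```

Run:
```python
from h import *
wsave('w13')
```

```text
t 22.6 pos [ 0.4847 -0.4054  0.0741] jawdir -11.08 tilt [ 0.011 -0.006] w 0.0869 F [-0.5  0.9  0.4]
```

View pics/w13.png

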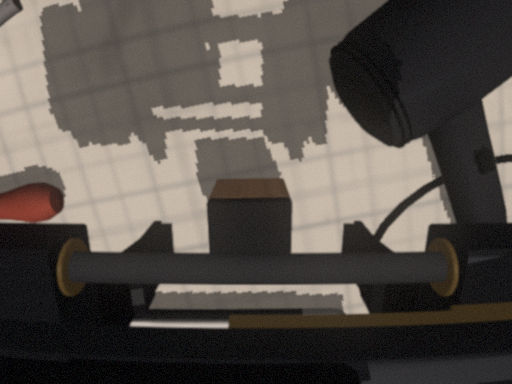

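>>> send_rows(
  commands=[
    [-0.18,-0.03,-0.5,0.07,0.12,0.2,-1],
    [0,0,-0.5,0,0,0,-1],
    [0,0,-0.3,0,0,0,-1],
    [0,0,0,0,0,0,-1],
  ],
)

```text
time: 22.98
ee_pos: [0.4845, -0.4069, 0.0413]
eef_rot: [0.767, 0.642, 0.003, 0.004]
ft_force: [-0.6, 0.5, 0.2]
width: 0.0867
```

>>> send_rows(
  commands=[
    [-0.16,0,-0.25,0,0.06,0,-1],
    [0,0,-0.1,0,0,0,-1],
    [0,0,0,0,0,0,1],
    [0,0,0,0,0,0,1],
    [0,0,0,0,0,0,1],
    [0,0,0,0,0,0,1],
    [0,0,0,0,0,0,1],
    [0,0,0,0,0,0,1],
  ],
)

```text
time: 23.65
ee_pos: [0.4813, -0.4078, 0.0331]
eef_rot: [0.767, 0.641, 0.001, 0.005]
ft_force: [-0.6, -1.0, 0.3]
width: 0.055
```

Run:
```python
from h import *
pose()
```

```text
t 23.65 pos [ 0.4813 -0.4078  0.0331] jawdir -10.24 tilt [ 0.008 -0.006] w 0.055 F [-0.6 -1.   0.3]
```

>>> send_rows(
  commands=[
    [0,0,0,0.07,0.08,0,1],
    [0,0,0,0,0,0,1],
  ],
)

```text
time: 23.82
ee_pos: [0.4813, -0.4077, 0.0334]
eef_rot: [0.767, 0.641, 0.001, -0.0]
ft_force: [0.5, -0.4, -0.5]
width: 0.0477
```

>>> send_rows(
  commands=[
    [0,0,0.6,0,0,0,1],
    [0,0,0.9,0,0,0,1],
    [0,0,0.95,0,0,0,1],
    [0,0,0.95,0,0,0,1],
    [0.1,0.3,0.9,0,0,-0.5,1],
    [0.2,0.7,0.3,0,0,-1,1],
    [0.25,0.9,0,0,0,-1,1],
    [0.25,0.9,0,0,0,-1,1],
    [0.25,0.9,0,0,0,-1,1],
    [0.25,0.9,0,0,0,-1,1],
  ],
)

```text
time: 24.65
ee_pos: [0.5146, -0.272, 0.1775]
eef_rot: [0.905, 0.426, 0.0, -0.001]
ft_force: [0.1, -0.6, -0.8]
width: 0.0476
```

>>> send_rows(
  commands=[
    [0.25,0.9,0,0,0,-1,1],
    [0.25,0.9,0,0,0,-1,1],
    [0.25,0.9,0,0,0,-1,1],
    [0.25,0.9,0,0,0,-1,1],
    [0.25,0.9,0,0,0,-1,1],
    [0.25,0.9,0,0,0,-1,1],
    [0.25,0.9,0,0,0,-1,1],
    [0.25,0.9,0,0,0,-0.8,1],
    [0.3,0.5,0,0,0,-0.5,1],
    [0,0,0,0,0,0,1],
  ],
)

```text
time: 25.48
ee_pos: [0.586, -0.0211, 0.1777]
eef_rot: [0.998, 0.06, 0.001, -0.003]
ft_force: [0.1, 0.1, -0.6]
width: 0.0479
```

Run:
```python
from h import *
wsave('w14')
```

```text
t 25.48 pos [ 0.586  -0.0211  0.1777] jawdir -83.17 tilt [0.001 0.006] w 0.0479 F [ 0.1  0.1 -0.6]
```

View pics/w14.png

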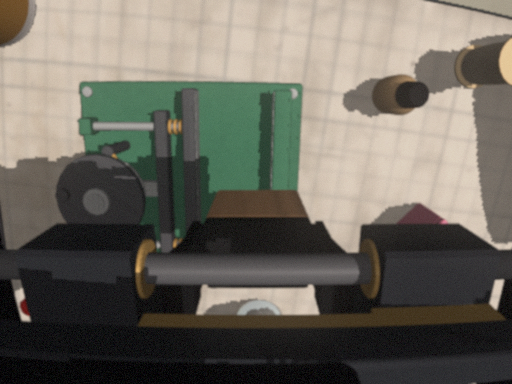

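>>> send_rows(
  commands=[
    [0.15,0.5,-0.5,-0.06,0,-0.2,1],
    [0,0.02,-0.8,0,0,0,1],
    [0,0.02,-0.8,0,0,0,1],
    [0,0.02,-0.8,0,0,0,1],
    [0,0.02,-0.3,0,0,0,1],
    [0,0,0,0,0,0,1],
  ],
)

```text
time: 26.03
ee_pos: [0.5893, -0.0118, 0.0802]
eef_rot: [0.999, 0.051, 0.002, 0.001]
ft_force: [0.7, -0.4, -1.7]
width: 0.0477
```

Run:
```python
from h import *
pose(); im=save('side','s15'); crop(im,200,140,340,240,5,'s15c')
```

```text
t 26.03 pos [ 0.5893 -0.0118  0.0802] jawdir -84.18 tilt [ 0.004 -0.002] w 0.0477 F [ 0.7 -0.4 -1.7]
```

View pics/s15c.png

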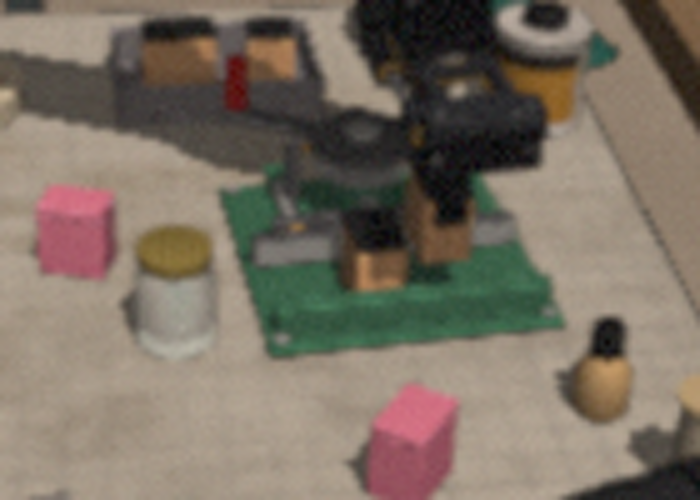

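Good. Lower the second block: dy +6 mm, down 39 mm.

>>> send_rows(
  commands=[
    [0.05,0.2,-0.5,0,0.04,0,1],
    [0,0,-0.4,0,0,0,1],
    [0,0,-0.2,0,0,0,1],
    [0,0,-0.08,0,0,0,1],
  ],
)

```text
time: 26.42
ee_pos: [0.594, -0.0083, 0.0498]
eef_rot: [0.999, 0.05, 0.004, 0.001]
ft_force: [-0.6, 3.3, 0.2]
width: 0.0476
```

>>> send_rows(
  commands=[
    [-0.08,0.06,-0.15,0,0,0,1],
    [0,0,-0.05,0,0,0,1],
  ],
)

```text
time: 26.58
ee_pos: [0.5919, -0.0071, 0.0444]
eef_rot: [0.999, 0.05, 0.004, 0.001]
ft_force: [-0.5, 0.2, -0.6]
width: 0.0478
```

Run:
```python
from h import *
pose()
im=save('side','s16'); crop(im,200,140,340,240,5,'s16c')
```

```text
t 26.58 pos [ 0.5919 -0.0071  0.0444] jawdir -84.32 tilt [ 0.009 -0.001] w 0.0478 F [-0.5  0.2 -0.6]
```

View pics/s16c.png

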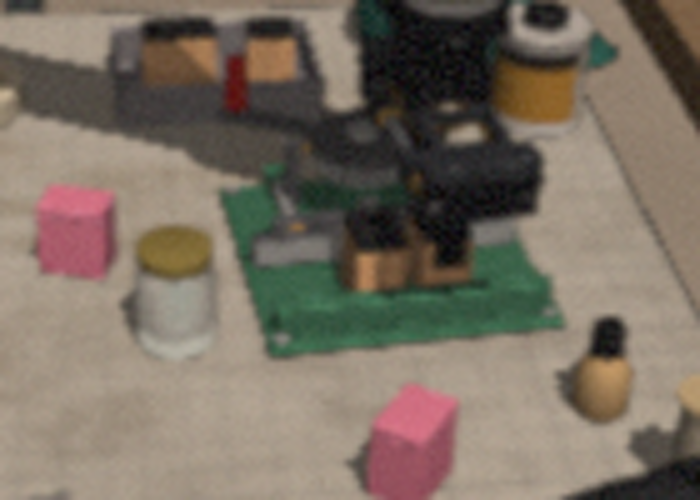

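>>> send_rows(
  commands=[
    [0,0,-0.1,0,0.1,0,1],
    [0,0,-0.02,0,0,0,1],
    [0,0,0,0,0,0,-0.5],
    [0,0,0,0,0,0,-0.5],
    [0,0,0,0,0,0,-0.5],
    [0,0,0.5,0,0,0,-0.5],
    [0,0,0.9,0,0,0,-0.5],
    [0,0,0.9,0,0,0,-0.5],
    [-0.5,0,0.9,0,0,0,-0.5],
    [-0.8,0.3,0.9,0,0,0,-0.5],
  ],
)

```text
time: 27.47
ee_pos: [0.5519, -0.0013, 0.1643]
eef_rot: [0.999, 0.048, -0.003, 0.003]
ft_force: [0.0, -0.0, 1.5]
width: 0.0649
```

>>> send_rows(
  commands=[
    [-0.8,0.5,0.7,0,0,0,-0.5],
    [-0.8,0.8,0,0,0,0,-0.5],
    [0,0,0,0,0,0,-0.5],
  ],
)

```text
time: 27.72
ee_pos: [0.5025, 0.0384, 0.1911]
eef_rot: [0.999, 0.047, -0.0, 0.001]
ft_force: [-0.1, 1.6, -0.5]
width: 0.0651
```

Run:
```python
from h import *
wsave('w17')
im=save('top','t17'); crop(im,160,105,290,205,6,'t17c')
```

```text
t 27.72 pos [0.5025 0.0384 0.1911] jawdir -84.64 tilt [ 0.    -0.003] w 0.0651 F [-0.1  1.6 -0.5]
```

View pics/w17.png

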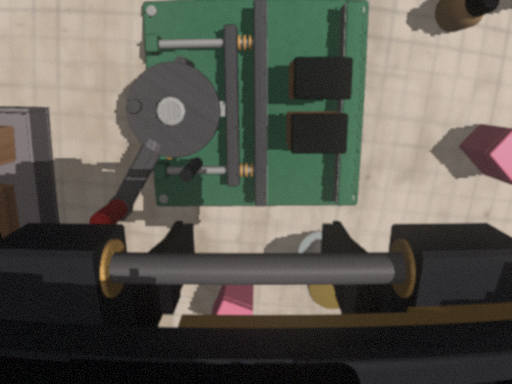

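View pics/t17.png

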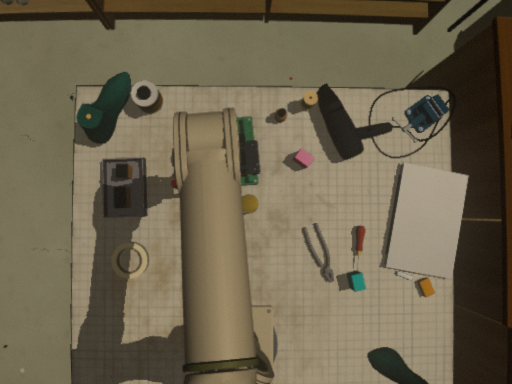

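Run:
```python
from h import *
s=wload('w17')
xh=np.array([np.cos(.0995),np.sin(.0995)]);yh=np.array([-xh[1],xh[0]])
for q in ([(293,112),(347,112),(347,153),(291,152)],[(296,58),(352,57),(351,100),(295,98)]):
    R=rect(wp2w(s,q,.063)); d=R[0]-[568,-1]; print(R,d@xh,d@yh)
K=wp2w(s,[(98,222),(97,222)],.107)*1000; print('knob',K)
h=wp2w(s,[(171,110)],.069)*1000;print('hub',h)
```

```text
(array([549.9, -12.2]), 48.7, 34.9, -85.5) -19.123038736302725 -9.346624497104088
(array([593.5,  -9. ]), 47.1, 34.6, -83.0) 24.579188702177223 -10.49349716456642
knob [[468.39471568 159.97620317 107.        ]
 [468.31083515 160.79452145 107.        ]]
hub [[557.08093996 113.63635448  69.        ]]
```

>>> send_rows(
  commands=[
    [-0.05,0.15,0,0,0,1,-0.3],
    [-0.05,0.15,0,0,0,1,-0.3],
    [-0.05,0.15,0,0,0,1,-0.3],
    [-0.05,0.15,0,0,0,1,-0.3],
    [-0.05,0.15,0,0,0,1,-0.3],
    [-0.05,0.15,0,0,0,1,-0.3],
    [-0.05,0.15,0,0,0,1,-0.3],
    [-0.05,0.15,0,0,0,1,-0.3],
    [-0.05,0.15,0,0,0,1,-0.3],
    [-0.05,0.15,0,0,0,1,-0.3],
  ],
)

```text
time: 28.65
ee_pos: [0.4945, 0.071, 0.1887]
eef_rot: [0.881, 0.473, 0.0, 0.005]
ft_force: [0.1, 0.1, -0.1]
width: 0.0563
```

>>> send_rows(
  commands=[
    [-0.05,0.15,0,0,0,1,-0.3],
    [-0.05,0.15,0,0,0,1,-0.3],
    [-0.05,0.15,0,0,0,1,-0.3],
    [-0.05,0.15,0,0,0,1,-0.3],
    [-0.05,0.15,0,0,0,1,-0.3],
    [-0.05,0.15,0,0,0,1,-0.3],
    [-0.05,0.15,0,0,0,1,-0.3],
    [-0.05,0.15,0,0,0,1,-0.3],
    [-0.05,0.15,0,0,0,1,-0.3],
    [-0.05,0.15,0,0,0,1,-0.3],
  ],
)

```text
time: 29.48
ee_pos: [0.4847, 0.1066, 0.184]
eef_rot: [0.588, 0.809, -0.002, 0.008]
ft_force: [-0.4, -0.5, 0.2]
width: 0.0565
```

>>> send_rows(
  commands=[
    [-0.05,0.15,0,0,0,1,-0.3],
    [-0.05,0.15,0,0,0,1,-0.3],
    [-0.05,0.15,0,0,0,1,-0.3],
    [-0.05,0.15,0,0,0,1,-0.3],
    [-0.05,0.15,0,0,0,1,-0.3],
    [-0.05,0.15,0,0,0,1,-0.3],
    [-0.05,0.15,0,0,0,1,-0.3],
    [0,0,0,0,0,0.7,-0.3],
  ],
)

```text
time: 30.15
ee_pos: [0.4786, 0.1316, 0.1798]
eef_rot: [0.277, 0.961, -0.004, 0.009]
ft_force: [1.0, 0.4, -0.1]
width: 0.0565
```

Run:
```python
from h import *
wsave('w18')
```

```text
t 30.15 pos [0.4786 0.1316 0.1798] jawdir 57.85 tilt [ 0.015 -0.013] w 0.0565 F [ 1.   0.4 -0.1]
```

View pics/w18.png

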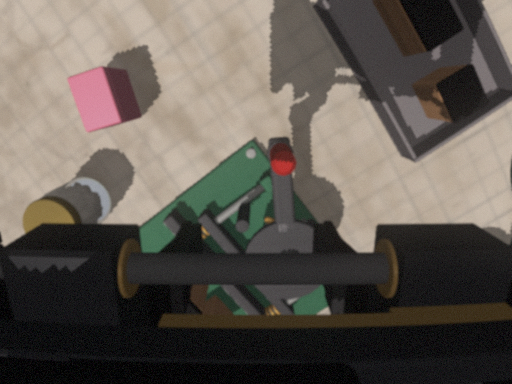

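Run:
```python
from h import *
im=cv2.imread('pics/w18.png'); crop(im,260,130,310,185,10,'w18c')
s=wload('w18'); print(wp2w(s,[(283,161)],.107))
```

```text
[[0.46583246 0.15995497 0.107     ]]
```

View pics/w18c.png

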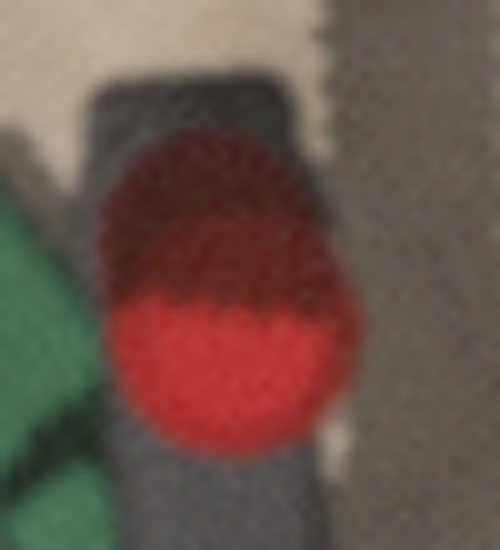

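>>> send_rows(
  commands=[
    [-0.13,0.32,-0.3,0.15,0.17,-0.2,-0.3],
    [-0.13,0.32,-0.6,0,0,-0.2,-0.3],
    [-0.13,0.3,-0.6,0,0,0,-0.3],
    [0,0,-0.2,0,0,0,-0.3],
    [0,0,0,0,0,0,-0.3],
  ],
)

```text
time: 30.62
ee_pos: [0.4705, 0.155, 0.126]
eef_rot: [0.3, 0.954, -0.001, 0.001]
ft_force: [0.0, -0.2, 0.5]
width: 0.0565
```

Run:
```python
from h import *
wsave('w19')
```

```text
t 30.62 pos [0.4705 0.155  0.126 ] jawdir 55.04 tilt [ 0.    -0.003] w 0.0565 F [ 0.  -0.2  0.5]
```

View pics/w19.png

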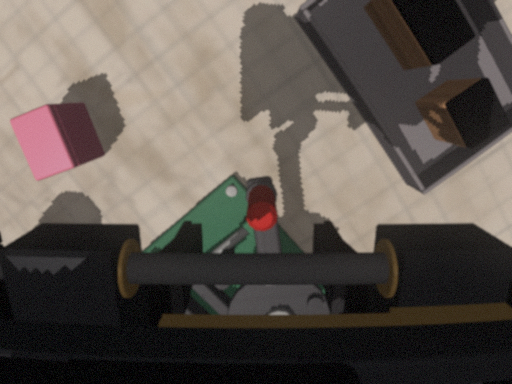

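Run:
```python
from h import *
s=wload('w19'); print(wp2w(s,[(262,217),(262,215)],.107), ww2p(s,[[.467,.1595,.107]]))
```

```text
[[0.46759615 0.15954125 0.107     ]
 [0.46660706 0.16022638 0.107     ]] [[261.34173562 216.22738528]]
```

>>> send_rows(
  commands=[
    [-0.11,0.18,-0.3,0,0,0,-0.3],
    [0,0,-0.7,0,0,0,-0.3],
    [0,0,-0.5,0,0,0,-0.3],
    [0,0,-0.15,0,0,0,-0.3],
    [0,0,0,0,0,0,-0.3],
  ],
)

```text
time: 31.08
ee_pos: [0.4702, 0.1599, 0.0776]
eef_rot: [0.303, 0.953, 0.001, 0.003]
ft_force: [-0.6, 0.1, 0.7]
width: 0.0562
```

>>> send_rows(
  commands=[
    [-0.1,0,-0.1,0,0,0,-0.3],
    [0,0,0,0,0,0,1],
    [0,0,0,0,0,0,1],
    [0,0,0,0,0,0,1],
    [0,0,0,0,0,0,1],
    [0,0,0,0,0,0,1],
    [0,0,0,0,0,0,1],
  ],
  grip_force=25,
)

```text
time: 31.67
ee_pos: [0.469, 0.1606, 0.078]
eef_rot: [0.304, 0.953, 0.003, 0.004]
ft_force: [-0.2, -0.5, -0.2]
width: 0.0245
```

```bash
cat >> h.py <<'E'
HUB=np.array([.5568,.1140])
def knob(): 
    s=pose(); d=np.array(s['ee_pos'])[:2]-HUB; a=np.degrees(np.arctan2(d[1],d[0]))%360
    print('r',round(np.hypot(*d)*1000,1),'clampang',round(a-5.7,1),'handle rad',round(np.radians(175-(a-5.7)),3)); return s,a
def rows(a0,a1,n,r0=None):
    s=r.read_state(); p=np.array(s['ee_pos'])[:2]
    for a in np.linspace(a0,a1,n+1)[1:]:
        q=HUB+.1*np.array([np.cos(np.radians(a)),np.sin(np.radians(a))]); print(np.round((q-p)/.03,2).tolist()); p=q
E
python3 - <<'E'
from h import *
s,a=knob(); rows(a,104,6)
E
```

```text
t 31.67 pos [0.469  0.1606 0.078 ] jawdir 54.66 tilt [0.01  0.003] w 0.0245 F [-0.2 -0.5 -0.2]
r 99.4 clampang 146.3 handle rad 0.501
[0.23, 0.4]
[0.3, 0.36]
[0.35, 0.31]
[0.39, 0.26]
[0.42, 0.2]
[0.44, 0.14]
```

>>> send_rows(
  commands=[
    [0,0,-0.12,0,0,0,1],
    [0,0,0,0,0,0,1],
    [0.23,0.38,0,0,0,0,1],
    [0.3,0.36,0,0,0,0,1],
    [0.35,0.31,0,0,0,0,1],
  ],
)

```text
time: 32.08
ee_pos: [0.4927, 0.19, 0.0748]
eef_rot: [0.305, 0.952, 0.002, 0.001]
ft_force: [-5.1, -1.8, 8.6]
width: 0.0171
```

Run:
```python
from h import *
s,a=knob(); rows(a,104,4)
```

```text
t 32.08 pos [0.4927 0.19   0.0748] jawdir 54.48 tilt [0.002 0.003] w 0.0171 F [-5.1 -1.8  8.6]
r 99.4 clampang 124.5 handle rad 0.882
[0.29, 0.24]
[0.33, 0.19]
[0.35, 0.15]
[0.36, 0.11]
```

>>> send_rows(
  commands=[
    [0.32,0.26,0,0,0,0,1],
    [0.35,0.2,0,0,0,0,1],
    [0.37,0.16,0,0,0,0,1],
    [0.37,0.11,0,0,0,0,1],
    [0.1,0.02,0,0,0,0,1],
  ],
)

```text
time: 32.5
ee_pos: [0.534, 0.2088, 0.0738]
eef_rot: [0.305, 0.952, -0.005, -0.007]
ft_force: [-22.4, -9.3, 24.6]
width: 0.0171
```

Run:
```python
from h import *
s,a=knob(); rows(a,182,9)
```

```text
t 32.5 pos [0.534  0.2088 0.0738] jawdir 54.46 tilt [-0.016 -0.006] w 0.0171 F [-22.4  -9.3  24.6]
r 97.5 clampang 97.8 handle rad 1.347
[-0.5, -0.08]
[-0.45, -0.23]
[-0.41, -0.29]
[-0.36, -0.35]
[-0.31, -0.4]
[-0.24, -0.45]
[-0.17, -0.48]
[-0.1, -0.5]
[-0.02, -0.51]
```

>>> send_rows(
  commands=[
    [-0.45,-0.08,0,0.07,-0.18,0,1],
    [-0.45,-0.22,0,0,0,0,1],
    [-0.41,-0.29,0,0,0,0,1],
    [-0.36,-0.35,0,0,0,0,1],
    [-0.31,-0.4,0,0,0,0,1],
    [-0.24,-0.45,0,0,0,0,1],
    [-0.17,-0.48,0,0,0,0,1],
  ],
)

```text
time: 33.08
ee_pos: [0.4644, 0.1406, 0.0743]
eef_rot: [0.304, 0.953, 0.001, 0.004]
ft_force: [3.7, 1.3, 0.3]
width: 0.017
```

Run:
```python
from h import *
s,a=knob(); rows(a,180.7,2)
```

```text
t 33.08 pos [0.4644 0.1406 0.0743] jawdir 54.62 tilt [0.008 0.001] w 0.017 F [3.7 1.3 0.3]
r 96.2 clampang 158.2 handle rad 0.293
[-0.22, -0.44]
[-0.03, -0.49]
```

>>> send_rows(
  commands=[
    [-0.22,-0.45,0,0,0.1,0,1],
    [-0.05,-0.5,0,0,0,0,1],
    [0,-0.12,0,0,0,0,1],
  ],
)

```text
time: 33.33
ee_pos: [0.4618, 0.1088, 0.0749]
eef_rot: [0.304, 0.953, 0.006, 0.006]
ft_force: [7.7, 26.5, -17.5]
width: 0.0174
```

Run:
```python
from h import *
s,a=knob(); save('top','t20'); rows(a,104,9)
```

```text
t 33.33 pos [0.4618 0.1088 0.0749] jawdir 54.6 tilt [0.015 0.008] w 0.0174 F [  7.7  26.5 -17.5]
r 95.1 clampang 177.4 handle rad -0.042
[-0.14, 0.49]
[0.09, 0.5]
[0.17, 0.48]
[0.24, 0.45]
[0.3, 0.41]
[0.36, 0.36]
[0.41, 0.3]
[0.45, 0.23]
[0.48, 0.16]
```

>>> send_rows(
  commands=[
    [-0.14,0.45,0,-0.1,0.17,0,1],
    [0.08,0.5,0,0,0,0,1],
    [0.16,0.48,0,0,0,0,1],
    [0.23,0.45,0,0,0,0,1],
    [0.3,0.41,0,0,0,0,1],
    [0.36,0.36,0,0,0,0,1],
    [0.41,0.3,0,0,0,0,1],
  ],
)

```text
time: 33.97
ee_pos: [0.5032, 0.1929, 0.0747]
eef_rot: [0.307, 0.952, -0.003, -0.002]
ft_force: [-6.1, -2.4, 9.7]
width: 0.0175
```

Run:
```python
from h import *
s,a=knob(); rows(a,105,3)
```

```text
t 33.97 pos [0.5032 0.1929 0.0747] jawdir 54.25 tilt [-0.006 -0.005] w 0.0175 F [-6.1 -2.4  9.7]
r 95.4 clampang 118.5 handle rad 0.986
[0.23, 0.32]
[0.34, 0.15]
[0.35, 0.12]
```

>>> send_rows(
  commands=[
    [0.23,0.32,0,0.05,-0.07,0,1],
    [0.35,0.17,0,0,0,0,1],
    [0.36,0.12,0,0,0,0,1],
    [0.12,0.03,0,0,0,0,1],
  ],
)

```text
time: 34.3
ee_pos: [0.5349, 0.2079, 0.0745]
eef_rot: [0.308, 0.951, -0.005, -0.003]
ft_force: [-19.9, -3.3, 21.3]
width: 0.0172
```

Run:
```python
from h import *
s,a=knob(); wsave('w21'); rows(a,181,9)
```

```text
t 34.3 pos [0.5349 0.2079 0.0745] jawdir 54.15 tilt [-0.009 -0.007] w 0.0172 F [-19.9  -3.3  21.3]
r 96.4 clampang 97.5 handle rad 1.353
t 34.3 pos [0.5349 0.2079 0.0745] jawdir 54.15 tilt [-0.009 -0.007] w 0.0172 F [-19.9  -3.3  21.3]
[-0.49, -0.03]
[-0.45, -0.22]
[-0.41, -0.29]
[-0.37, -0.35]
[-0.31, -0.4]
[-0.25, -0.44]
[-0.18, -0.47]
[-0.1, -0.49]
[-0.03, -0.5]
```

View pics/w21.png

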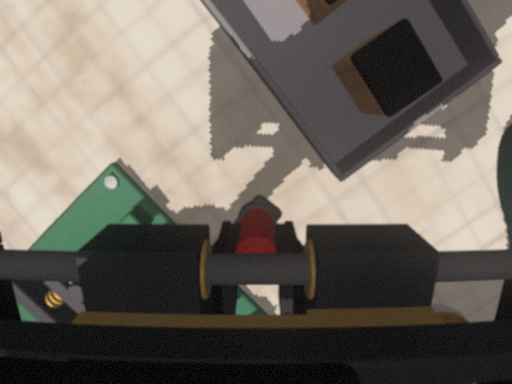

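>>> send_rows(
  commands=[
    [-0.48,-0.02,0,0.08,-0.1,0,1],
    [-0.46,-0.2,0,0,0,0,1],
    [-0.43,-0.28,0,0,0,0,1],
    [-0.39,-0.34,0,0,0,0,1],
    [-0.33,-0.4,0,0,0,0,1],
    [-0.27,-0.45,0,0,0,0,1],
    [-0.2,-0.48,0,0,0,0,1],
    [-0.15,-0.5,0,0,0.05,0,1],
    [-0.08,-0.5,0,0,0.05,0,1],
    [0,-0.15,0,0,0,0,1],
  ],
)

```text
time: 35.18
ee_pos: [0.4668, 0.1027, 0.0773]
eef_rot: [0.309, 0.951, 0.008, 0.014]
ft_force: [24.3, 7.7, -15.5]
width: 0.016
```

Run:
```python
from h import *
s,a=knob(); rows(a,104,9)
```

```text
t 35.18 pos [0.4668 0.1027 0.0773] jawdir 53.98 tilt [0.031 0.006] w 0.016 F [ 24.3   7.7 -15.5]
r 90.7 clampang 181.4 handle rad -0.112
[-0.33, 0.5]
[0.06, 0.53]
[0.15, 0.52]
[0.23, 0.49]
[0.3, 0.44]
[0.37, 0.39]
[0.43, 0.32]
[0.47, 0.25]
[0.51, 0.17]
```

>>> send_rows(
  commands=[
    [0,0,0,0,0,0,0],
    [0,0,0,-0.07,0.3,0,0],
    [-0.05,0.1,0,0,0,0,0],
    [0,0,0,0,0,0,0],
  ],
)

```text
time: 35.52
ee_pos: [0.4681, 0.1043, 0.0781]
eef_rot: [0.311, 0.95, 0.003, 0.005]
ft_force: [-0.7, 0.2, 0.1]
width: 0.0347
```

Run:
```python
from h import *
s,a=knob(); s,im=wsave('w22'); crop(im,180,170,330,320,5,'w22c')
print(ww2p(s,[[.4568,.1128,.107],[.4568,.1128,.088]]))
```

```text
t 35.52 pos [0.4681 0.1043 0.0781] jawdir 53.8 tilt [0.011 0.002] w 0.0347 F [-0.7  0.2  0.1]
r 89.3 clampang 180.6 handle rad -0.097
t 35.52 pos [0.4681 0.1043 0.0781] jawdir 53.8 tilt [0.011 0.002] w 0.0347 F [-0.7  0.2  0.1]
[[259.74145331 235.41877481]
 [259.13616953 219.61257474]]
```

View pics/w22c.png

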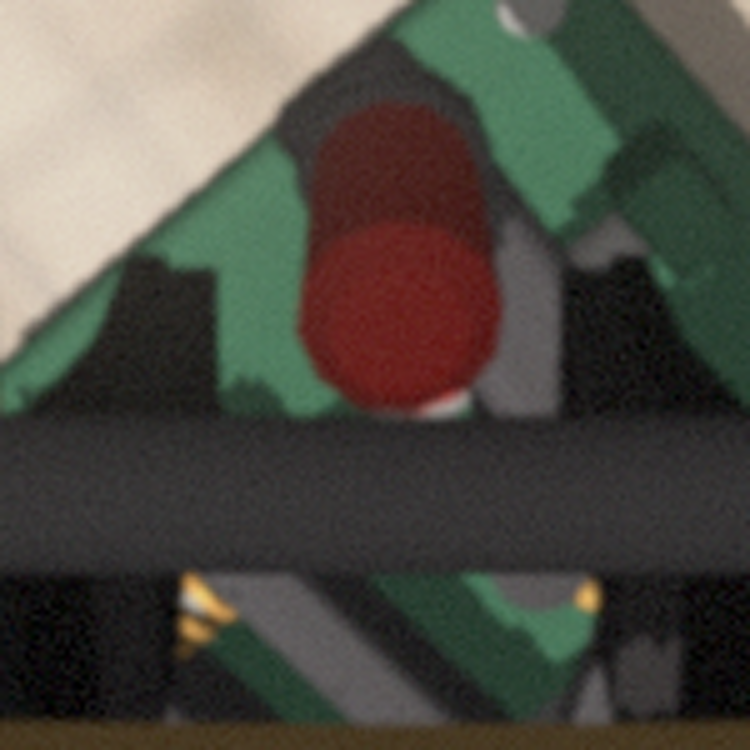

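>>> send_rows(
  commands=[
    [-0.38,0.28,-0.1,0,0.12,0,0],
    [0,0,0,0,0,0,0],
    [0,0,0,0,0,0,1],
    [0,0,0,0,0,0,1],
    [0,0,0,0,0,0,1],
    [0,0,0,0,0,0,1],
  ],
  grip_force=50,
)

```text
time: 36.07
ee_pos: [0.4564, 0.1108, 0.0747]
eef_rot: [0.311, 0.95, 0.001, 0.0]
ft_force: [1.4, -2.0, -0.1]
width: 0.0247
```

Run:
```python
from h import *
s,a=knob(); rows(180.7,104,9)
im=save('top','t22'); crop(im,160,105,290,205,6,'t22c')
```

```text
t 36.07 pos [0.4564 0.1108 0.0747] jawdir 53.78 tilt [0.001 0.002] w 0.0247 F [ 1.4 -2.  -0.1]
r 100.5 clampang 176.1 handle rad -0.02
[0.05, 0.56]
[0.1, 0.48]
[0.17, 0.46]
[0.24, 0.43]
[0.3, 0.39]
[0.36, 0.34]
[0.4, 0.29]
[0.44, 0.22]
[0.47, 0.16]
```

View pics/t22c.png

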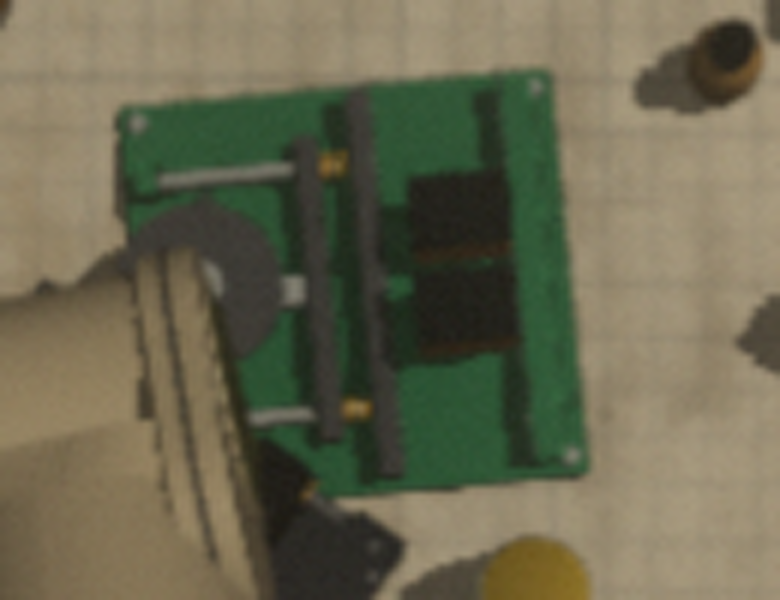

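>>> send_rows(
  commands=[
    [0,0,0,0,0,0,1],
    [0,0,0,0,0,0,1],
    [0.03,0.5,0,0,0,0,1],
    [0.1,0.48,0,0,0,0,1],
    [0.16,0.46,0,0,0,0,1],
    [0.23,0.43,0,0,0,0,1],
    [0.29,0.4,0,0,0,0,1],
  ],
)

```text
time: 36.7
ee_pos: [0.4807, 0.1778, 0.0747]
eef_rot: [0.314, 0.95, -0.001, -0.001]
ft_force: [-4.5, -12.5, 9.6]
width: 0.0169
```

Run:
```python
from h import *
s,a=knob(); rows(a,105,5)
```

```text
t 36.7 pos [0.4807 0.1778 0.0747] jawdir 53.45 tilt [-0.002 -0.002] w 0.0169 F [ -4.5 -12.5   9.6]
r 99.3 clampang 134.3 handle rad 0.71
[0.26, 0.31]
[0.31, 0.26]
[0.34, 0.22]
[0.37, 0.18]
[0.39, 0.13]
```

>>> send_rows(
  commands=[
    [0.28,0.33,0,0,0,0,1],
    [0.33,0.28,0,0,0,0,1],
    [0.36,0.24,0,0,0,0,1],
    [0.39,0.19,0,0,0,0,1],
    [0.39,0.13,0,0,0,0,1],
  ],
)

```text
time: 37.12
ee_pos: [0.5333, 0.2109, 0.0742]
eef_rot: [0.314, 0.949, -0.008, -0.003]
ft_force: [-58.6, -24.7, 40.8]
width: 0.0173
```

Run:
```python
from h import *
s,a=knob(); rows(a,181,9)
```

```text
t 37.12 pos [0.5333 0.2109 0.0742] jawdir 53.39 tilt [-0.012 -0.014] w 0.0173 F [-58.6 -24.7  40.8]
r 99.7 clampang 97.9 handle rad 1.345
[-0.48, -0.14]
[-0.45, -0.22]
[-0.41, -0.29]
[-0.36, -0.35]
[-0.31, -0.4]
[-0.24, -0.44]
[-0.17, -0.47]
[-0.1, -0.49]
[-0.03, -0.5]
```

>>> send_rows(
  commands=[
    [-0.48,-0.14,0,0.12,-0.12,0,1],
    [-0.45,-0.22,0,0,0,0,1],
    [-0.41,-0.29,0,0,0,0,1],
    [-0.37,-0.34,0,0,0,0,1],
    [-0.32,-0.39,0,0,0,0,1],
  ],
)

```text
time: 37.53
ee_pos: [0.4773, 0.1717, 0.0748]
eef_rot: [0.313, 0.95, -0.003, 0.004]
ft_force: [5.7, -2.1, -2.5]
width: 0.0168
```

Run:
```python
from h import *
s,a=knob(); rows(a,180.5,4)
```

```text
t 37.53 pos [0.4773 0.1717 0.0748] jawdir 53.5 tilt [ 0.005 -0.008] w 0.0168 F [ 5.7 -2.1 -2.5]
r 98.2 clampang 138.3 handle rad 0.64
[-0.32, -0.42]
[-0.2, -0.49]
[-0.12, -0.52]
[-0.04, -0.53]
```

>>> send_rows(
  commands=[
    [-0.33,-0.42,0,0.07,0.05,0,1],
    [-0.22,-0.49,0,0,0,0,1],
    [-0.14,-0.52,0,0,0,0,1],
    [-0.05,-0.48,0,0,0,0,1],
  ],
)

```text
time: 37.87
ee_pos: [0.4585, 0.1138, 0.0749]
eef_rot: [0.312, 0.95, 0.0, 0.006]
ft_force: [8.0, 1.1, -7.7]
width: 0.0167
```

Run:
```python
from h import *
s,a=knob(); rows(a,104,9)
```

```text
t 37.87 pos [0.4585 0.1138 0.0749] jawdir 53.64 tilt [ 0.012 -0.003] w 0.0167 F [ 8.   1.1 -7.7]
r 98.3 clampang 174.4 handle rad 0.01
[-0.02, 0.49]
[0.11, 0.48]
[0.18, 0.46]
[0.24, 0.43]
[0.3, 0.39]
[0.36, 0.34]
[0.4, 0.28]
[0.44, 0.22]
[0.47, 0.15]
```

>>> send_rows(
  commands=[
    [-0.04,0.5,0,0.03,0.13,0,1],
    [0.1,0.49,0,0,0,0,1],
    [0.17,0.47,0,0,0,0,1],
    [0.24,0.44,0,0,0,0,1],
    [0.3,0.4,0,0,0,0,1],
    [0.36,0.35,0,0,0,0,1],
    [0.4,0.3,0,0,0,0,1],
  ],
)

```text
time: 38.45
ee_pos: [0.5035, 0.197, 0.0746]
eef_rot: [0.316, 0.949, -0.005, -0.003]
ft_force: [-4.3, -10.8, 6.5]
width: 0.0168
```

Run:
```python
from h import *
s,a=knob(); rows(a,104.5,3)
```

```text
t 38.45 pos [0.5035 0.197  0.0746] jawdir 53.12 tilt [-0.009 -0.009] w 0.0168 F [ -4.3 -10.8   6.5]
r 98.6 clampang 117.0 handle rad 1.012
[0.28, 0.21]
[0.32, 0.14]
[0.34, 0.11]
```

>>> send_rows(
  commands=[
    [0.3,0.22,0,0.1,-0.1,0,1],
    [0.34,0.15,0,0,0,0,1],
    [0.34,0.11,0,0,0,0,1],
  ],
)

```text
time: 38.7
ee_pos: [0.5333, 0.2101, 0.0744]
eef_rot: [0.316, 0.949, -0.004, -0.002]
ft_force: [-44.5, -16.2, 25.4]
width: 0.0169
```

Run:
```python
from h import *
s,a=knob(); rows(a,181,9)
im=save('top','t23'); crop(im,160,105,290,205,6,'t23c')
```

```text
t 38.7 pos [0.5333 0.2101 0.0744] jawdir 53.14 tilt [-0.006 -0.007] w 0.0169 F [-44.5 -16.2  25.4]
r 98.9 clampang 98.1 handle rad 1.343
[-0.48, -0.12]
[-0.45, -0.22]
[-0.41, -0.29]
[-0.36, -0.35]
[-0.3, -0.4]
[-0.24, -0.44]
[-0.17, -0.47]
[-0.1, -0.49]
[-0.03, -0.5]
```

View pics/t23c.png

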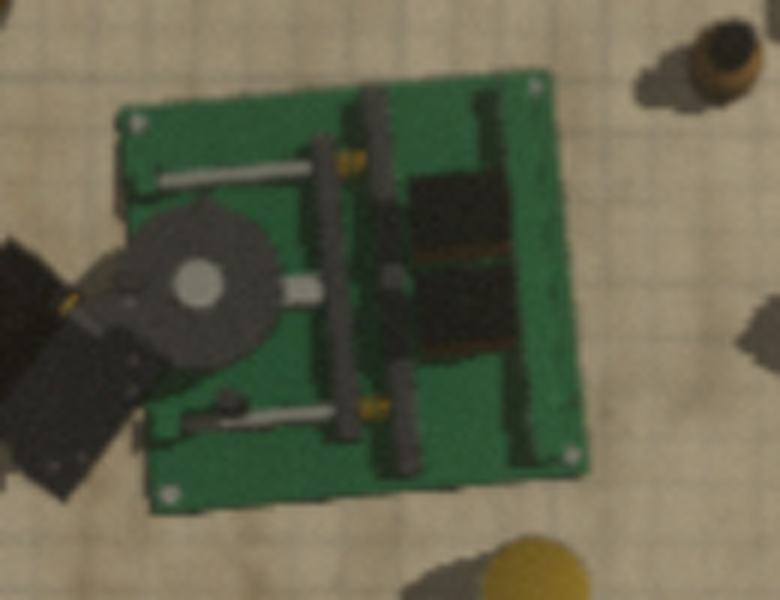

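>>> send_rows(
  commands=[
    [-0.48,-0.14,0,0.08,-0.07,0,1],
    [-0.46,-0.22,0,0,0,0,1],
    [-0.42,-0.29,0,0,0,0,1],
    [-0.38,-0.34,0,0,0,0,1],
    [-0.33,-0.39,0,0,0,0,1],
  ],
)

```text
time: 39.17
ee_pos: [0.4748, 0.1684, 0.0748]
eef_rot: [0.315, 0.949, -0.003, 0.002]
ft_force: [10.1, -4.5, -5.1]
width: 0.0167
```

>>> send_rows(
  commands=[
    [-0.32,-0.42,0,0.07,0.05,0,1],
    [-0.22,-0.49,0,0,0,0,1],
    [-0.14,-0.52,0,0,0,0,1],
    [-0.06,-0.5,0,0,0,0,1],
  ],
)

```text
time: 39.5
ee_pos: [0.4585, 0.1095, 0.0752]
eef_rot: [0.315, 0.949, 0.002, 0.007]
ft_force: [15.4, 57.9, -25.9]
width: 0.0167
```

Run:
```python
from h import *
s,a=knob(); rows(a,104,9)
```

```text
t 39.5 pos [0.4585 0.1095 0.0752] jawdir 53.32 tilt [ 0.014 -0.001] w 0.0167 F [ 15.4  57.9 -25.9]
r 98.4 clampang 176.9 handle rad -0.033
[-0.04, 0.51]
[0.09, 0.5]
[0.17, 0.48]
[0.24, 0.45]
[0.3, 0.41]
[0.36, 0.36]
[0.41, 0.3]
[0.45, 0.23]
[0.48, 0.16]
```

Forward #4.

>>> send_rows(
  commands=[
    [-0.05,0.5,0,0.0,0.15,0,1],
    [0.08,0.5,0,0,0,0,1],
    [0.16,0.48,0,0,0,0,1],
    [0.23,0.45,0,0,0,0,1],
    [0.3,0.41,0,0,0,0,1],
    [0.36,0.36,0,0,0,0,1],
    [0.4,0.3,0,0,0,0,1],
  ],
)

```text
time: 40.08
ee_pos: [0.505, 0.1977, 0.0748]
eef_rot: [0.318, 0.948, -0.002, 0.001]
ft_force: [-4.9, -10.9, 6.0]
width: 0.0167
```

Run:
```python
from h import *
s,a=knob(); rows(a,105,3)
```

```text
t 40.08 pos [0.505  0.1977 0.0748] jawdir 52.93 tilt [ 0.    -0.005] w 0.0167 F [ -4.9 -10.9   6. ]
r 98.4 clampang 116.0 handle rad 1.029
[0.26, 0.2]
[0.3, 0.13]
[0.31, 0.1]
```

>>> send_rows(
  commands=[
    [0.28,0.2,0,0.06,0,0,1],
    [0.32,0.14,0,0,0,0,1],
    [0.3,0.1,0,0,0,0,1],
  ],
)

```text
time: 40.33
ee_pos: [0.5333, 0.2099, 0.0747]
eef_rot: [0.318, 0.948, -0.003, -0.001]
ft_force: [-36.4, -14.4, 19.3]
width: 0.0168
```

>>> send_rows(
  commands=[
    [-0.48,-0.14,0,0.08,-0.07,0,1],
    [-0.46,-0.22,0,0,0,0,1],
    [-0.42,-0.29,0,0,0,0,1],
    [-0.38,-0.34,0,0,0,0,1],
    [-0.33,-0.39,0,0,0,0,1],
  ],
)

```text
time: 40.75
ee_pos: [0.4766, 0.1701, 0.075]
eef_rot: [0.317, 0.948, 0.0, 0.005]
ft_force: [7.7, -4.0, -4.7]
width: 0.017
```

Run:
```python
from h import *
s,a=knob(); rows(a,180,4)
```

```text
t 40.75 pos [0.4766 0.1701 0.075 ] jawdir 53.05 tilt [ 0.01  -0.003] w 0.017 F [ 7.7 -4.  -4.7]
r 97.9 clampang 139.3 handle rad 0.622
[-0.32, -0.4]
[-0.19, -0.47]
[-0.12, -0.49]
[-0.04, -0.51]
```

>>> send_rows(
  commands=[
    [-0.34,-0.42,0,0.03,0.1,0,1],
    [-0.22,-0.49,0,0,0,0,1],
    [-0.14,-0.51,0,0,0,0,1],
    [-0.06,-0.47,0,0,0,0,1],
  ],
)

```text
time: 41.08
ee_pos: [0.4588, 0.1117, 0.0752]
eef_rot: [0.316, 0.949, 0.001, 0.008]
ft_force: [10.9, 1.9, -14.3]
width: 0.0166
```

>>> send_rows(
  commands=[
    [-0.05,0.5,0,0.0,0.15,0,1],
    [0.08,0.5,0,0,0,0,1],
    [0.16,0.48,0,0,0,0,1],
    [0.23,0.45,0,0,0,0,1],
    [0.3,0.41,0,0,0,0,1],
    [0.36,0.36,0,0,0,0,1],
    [0.4,0.3,0,0,0,0,1],
  ],
)

```text
time: 41.67
ee_pos: [0.5046, 0.1973, 0.0748]
eef_rot: [0.321, 0.947, -0.005, 0.001]
ft_force: [-4.6, -11.3, 7.1]
width: 0.0165
```

Run:
```python
from h import *
s,a=knob(); rows(a,105,3)
```

```text
t 41.67 pos [0.5046 0.1973 0.0748] jawdir 52.59 tilt [-0.001 -0.009] w 0.0165 F [ -4.6 -11.3   7.1]
r 98.2 clampang 116.4 handle rad 1.023
[0.26, 0.21]
[0.3, 0.13]
[0.32, 0.1]
```

>>> send_rows(
  commands=[
    [0.28,0.2,0,0.1,0,0,1],
    [0.32,0.14,0,0,0,0,1],
    [0.31,0.1,0,0,0,0,1],
  ],
)

```text
time: 41.92
ee_pos: [0.5332, 0.2098, 0.0747]
eef_rot: [0.321, 0.947, -0.004, -0.001]
ft_force: [-28.1, -11.8, 16.3]
width: 0.0167
```

Run:
```python
from h import *
knob()
im=save('top','t25'); crop(im,160,105,290,205,6,'t25c')
```

```text
t 41.92 pos [0.5332 0.2098 0.0747] jawdir 52.61 tilt [-0.005 -0.006] w 0.0167 F [-28.1 -11.8  16.3]
r 98.6 clampang 98.2 handle rad 1.341
```

View pics/t25c.png

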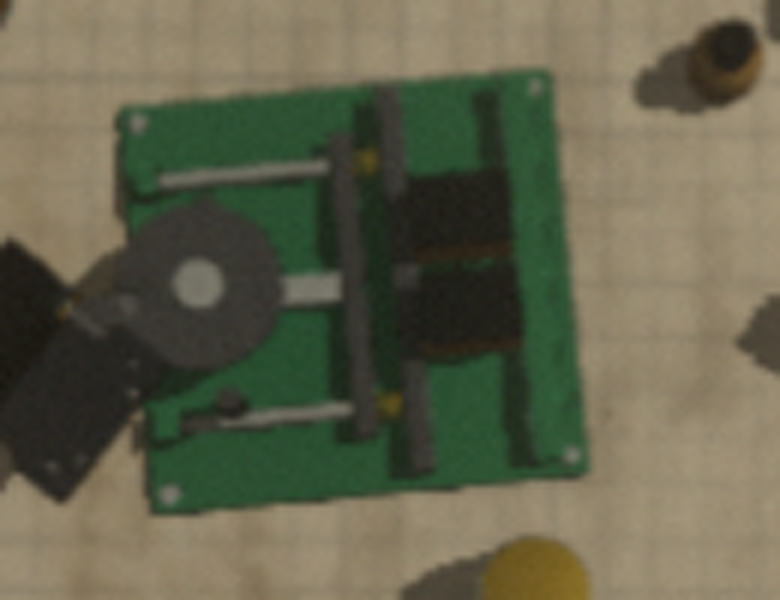

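>>> send_rows(
  commands=[
    [-0.48,-0.14,0,0.08,-0.07,0,1],
    [-0.46,-0.22,0,0,0,0,1],
    [-0.42,-0.29,0,0,0,0,1],
    [-0.38,-0.34,0,0,0,0,1],
    [-0.33,-0.39,0,0,0,0,1],
  ],
)

```text
time: 42.38
ee_pos: [0.4757, 0.1689, 0.075]
eef_rot: [0.32, 0.947, -0.001, 0.004]
ft_force: [9.7, -3.4, -5.9]
width: 0.0167
```

>>> send_rows(
  commands=[
    [-0.34,-0.42,0,0.03,0.1,0,1],
    [-0.22,-0.49,0,0,0,0,1],
    [-0.14,-0.51,0,0,0,0,1],
    [-0.06,-0.47,0,0,0,0,1],
  ],
)

```text
time: 42.72
ee_pos: [0.4588, 0.1105, 0.0753]
eef_rot: [0.319, 0.948, 0.001, 0.007]
ft_force: [13.3, 30.9, -18.3]
width: 0.0167
```

>>> send_rows(
  commands=[
    [-0.05,0.5,0,0.0,0.15,0,1],
    [0.08,0.5,0,0,0,0,1],
    [0.16,0.48,0,0,0,0,1],
    [0.23,0.45,0,0,0,0,1],
    [0.3,0.41,0,0,0,0,1],
    [0.36,0.36,0,0,0,0,1],
    [0.4,0.3,0,0,0,0,1],
  ],
)

```text
time: 43.3
ee_pos: [0.504, 0.1968, 0.0748]
eef_rot: [0.323, 0.946, -0.005, -0.0]
ft_force: [-4.3, -9.7, 6.2]
width: 0.0169
```

Run:
```python
from h import *
s,a=knob(); rows(a,105,3)
```

```text
t 43.3 pos [0.504  0.1968 0.0748] jawdir 52.26 tilt [-0.004 -0.01 ] w 0.0169 F [-4.3 -9.7  6.2]
r 98.2 clampang 116.8 handle rad 1.015
[0.26, 0.22]
[0.31, 0.14]
[0.32, 0.1]
```

>>> send_rows(
  commands=[
    [0.29,0.21,0,0.1,0,0,1],
    [0.32,0.14,0,0,0,0,1],
    [0.32,0.1,0,0,0,0,1],
  ],
)

```text
time: 43.55
ee_pos: [0.5327, 0.2095, 0.0748]
eef_rot: [0.323, 0.946, -0.005, -0.003]
ft_force: [-16.3, -7.8, 11.0]
width: 0.0169
```

Run:
```python
from h import *
knob()
im=save('top','t26'); crop(im,160,105,290,205,6,'t26c')
```

```text
t 43.55 pos [0.5327 0.2095 0.0748] jawdir 52.29 tilt [-0.009 -0.007] w 0.0169 F [-16.3  -7.8  11. ]
r 98.5 clampang 98.4 handle rad 1.336
```

View pics/t26c.png

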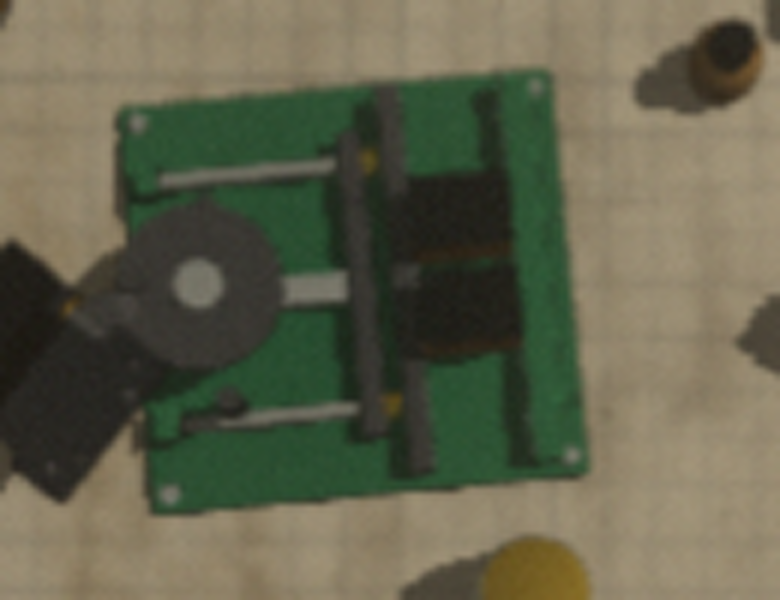

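>>> send_rows(
  commands=[
    [-0.48,-0.14,0,0.08,-0.07,0,1],
    [-0.46,-0.22,0,0,0,0,1],
    [-0.42,-0.29,0,0,0,0,1],
    [-0.38,-0.34,0,0,0,0,1],
    [-0.33,-0.39,0,0,0,0,1],
  ],
)

```text
time: 44.02
ee_pos: [0.4759, 0.169, 0.0751]
eef_rot: [0.322, 0.947, -0.001, 0.003]
ft_force: [11.4, -1.2, -5.7]
width: 0.017
```

>>> send_rows(
  commands=[
    [-0.34,-0.42,0,0.03,0.1,0,1],
    [-0.22,-0.49,0,0,0,0,1],
    [-0.14,-0.51,0,0,0,0,1],
    [-0.06,-0.47,0,0,0,0,1],
  ],
)

```text
time: 44.35
ee_pos: [0.4588, 0.1105, 0.0753]
eef_rot: [0.322, 0.947, 0.0, 0.006]
ft_force: [13.0, 26.7, -16.2]
width: 0.0169
```

Run:
```python
from h import *
knob()
im=save('top','t27'); crop(im,160,105,290,205,6,'t27c')
```

```text
t 44.35 pos [0.4588 0.1105 0.0753] jawdir 52.46 tilt [ 0.012 -0.004] w 0.0169 F [ 13.   26.7 -16.2]
r 98.0 clampang 176.4 handle rad -0.024
```

View pics/t27c.png

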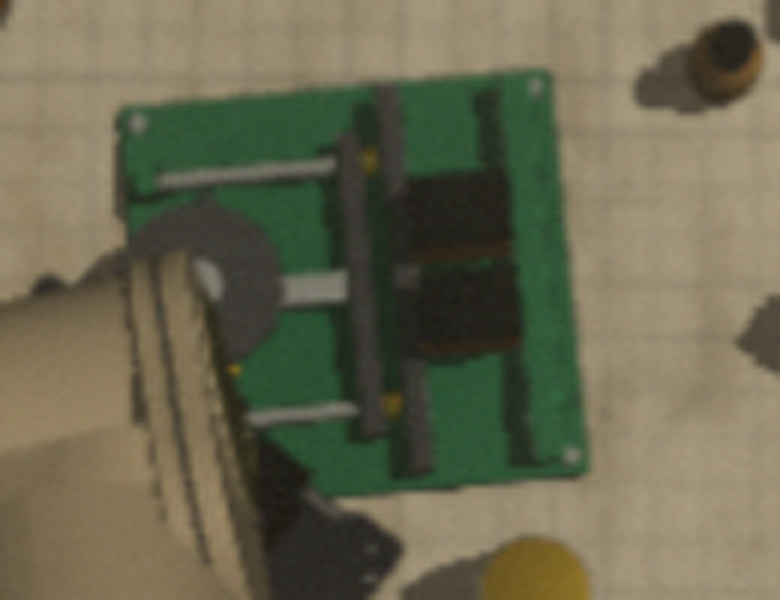

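>>> send_rows(
  commands=[
    [-0.05,0.5,0,0.0,0.15,0,1],
    [0.08,0.5,0,0,0,0,1],
    [0.16,0.48,0,0,0,0,1],
    [0.23,0.45,0,0,0,0,1],
    [0.3,0.41,0,0,0,0,1],
  ],
)

```text
time: 44.82
ee_pos: [0.4819, 0.177, 0.0748]
eef_rot: [0.326, 0.945, -0.003, 0.0]
ft_force: [-5.9, -12.8, 8.2]
width: 0.0165
```

Run:
```python
from h import *
s,a=knob(); rows(a,105,5)
```

```text
t 44.82 pos [0.4819 0.177  0.0748] jawdir 51.94 tilt [-0.001 -0.007] w 0.0165 F [ -5.9 -12.8   8.2]
r 97.9 clampang 134.2 handle rad 0.711
[0.23, 0.34]
[0.31, 0.26]
[0.34, 0.22]
[0.37, 0.17]
[0.39, 0.13]
```

>>> send_rows(
  commands=[
    [0.25,0.34,0,0.08,0,0,1],
    [0.31,0.26,0,0,0,0,1],
    [0.34,0.22,0,0,0,0,1],
  ],
)

```text
time: 45.07
ee_pos: [0.5084, 0.1994, 0.0746]
eef_rot: [0.326, 0.945, -0.005, -0.003]
ft_force: [-14.5, -10.2, 19.1]
width: 0.0165
```

Run:
```python
from h import *
s,a=knob(); rows(a,105,2)
```

```text
t 45.07 pos [0.5084 0.1994 0.0746] jawdir 51.9 tilt [-0.009 -0.007] w 0.0165 F [-14.5 -10.2  19.1]
r 98.1 clampang 113.8 handle rad 1.067
[0.35, 0.24]
[0.4, 0.14]
```

>>> send_rows(
  commands=[
    [0.33,0.2,0,0.08,-0.1,0,1],
    [0.33,0.12,0,0,0,0,1],
    [0.1,0.03,0,0,0,0,1],
  ],
)

```text
time: 45.32
ee_pos: [0.5234, 0.2065, 0.0743]
eef_rot: [0.326, 0.945, -0.009, -0.011]
ft_force: [-25.8, -9.9, 29.0]
width: 0.0167
```

Run:
```python
from h import *
s,a=knob(); 
im=save('top','t28'); crop(im,160,105,290,205,6,'t28c')
```

```text
t 45.32 pos [0.5234 0.2065 0.0743] jawdir 51.9 tilt [-0.026 -0.01 ] w 0.0167 F [-25.8  -9.9  29. ]
r 98.3 clampang 104.1 handle rad 1.237
```

View pics/t28c.png

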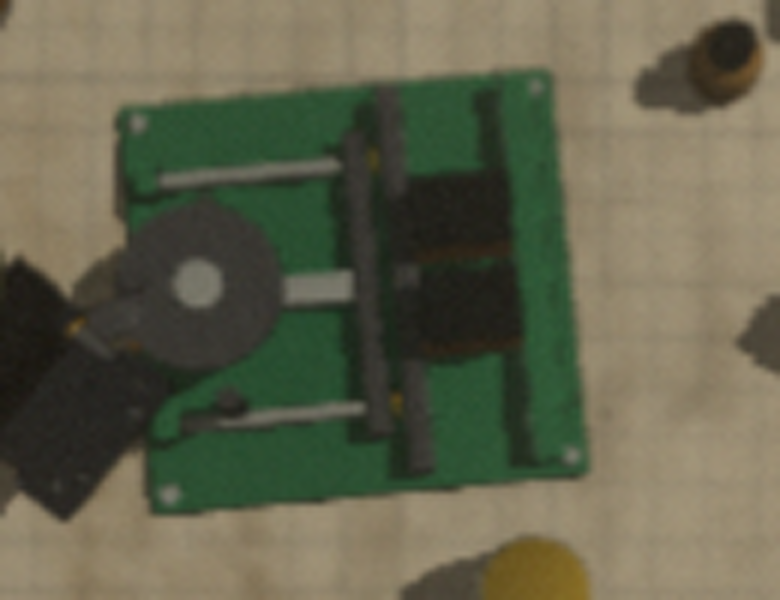

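Run:
```python
from h import *
s,a=knob(); rows(a,180.2,8)
```

```text
t 45.37 pos [0.5232 0.2064 0.0743] jawdir 51.89 tilt [-0.026 -0.01 ] w 0.0169 F [-25.2  -9.6  27.5]
r 98.3 clampang 104.3 handle rad 1.234
[-0.48, -0.16]
[-0.43, -0.28]
[-0.38, -0.34]
[-0.32, -0.39]
[-0.26, -0.44]
[-0.19, -0.47]
[-0.11, -0.5]
[-0.04, -0.51]
```

>>> send_rows(
  commands=[
    [-0.48,-0.17,0,0.11,-0.3,0,1],
    [-0.43,-0.28,0,0,0,0,1],
    [-0.39,-0.34,0,0,0,0,1],
    [-0.34,-0.39,0,0,0,0,1],
    [-0.29,-0.44,0,0,0,0,1],
  ],
)

```text
time: 45.78
ee_pos: [0.4677, 0.1545, 0.0751]
eef_rot: [0.326, 0.945, -0.003, 0.003]
ft_force: [12.6, -5.3, -10.7]
width: 0.0171
```

Run:
```python
from h import *
s,a=knob(); rows(a,180.7,3)
```

```text
t 45.78 pos [0.4677 0.1545 0.0751] jawdir 51.89 tilt [ 0.004 -0.008] w 0.0171 F [ 12.6  -5.3 -10.7]
r 97.9 clampang 149.9 handle rad 0.439
[-0.23, -0.43]
[-0.1, -0.48]
[-0.03, -0.49]
```

>>> send_rows(
  commands=[
    [-0.24,-0.45,0,0.07,0.05,0,1],
    [-0.12,-0.5,0,0,0,0,1],
    [-0.05,-0.5,0,0,0,0,1],
    [0,-0.05,0,0,0.1,0,1],
  ],
)

```text
time: 46.12
ee_pos: [0.459, 0.1113, 0.0751]
eef_rot: [0.326, 0.945, 0.002, 0.001]
ft_force: [2.6, 9.2, -10.2]
width: 0.0166
```

Run:
```python
from h import *
s,a=knob()
```

```text
t 46.12 pos [0.459  0.1113 0.0751] jawdir 51.99 tilt [0.003 0.003] w 0.0166 F [  2.6   9.2 -10.2]
r 97.8 clampang 175.9 handle rad -0.015
```

>>> send_rows(
  commands=[
    [0,-0.1,0,0,0,0,1],
    [0,0,0,0,0,0,0],
    [0,0,0,0,0,0,-0.2],
    [0,0,0,0,0,0,-0.2],
    [0,0,0.6,0,0,0,-0.2],
    [0,0,0.9,0,0,0,-0.2],
    [0,0,0.9,0,0,0,-0.2],
    [-0.5,0,0.9,0,0,0,-0.2],
    [-0.5,0,0.9,0,0,0,-0.2],
    [0,0,0.3,0,0,0,-0.2],
  ],
)

```text
time: 46.95
ee_pos: [0.4274, 0.1115, 0.2137]
eef_rot: [0.325, 0.946, -0.001, -0.0]
ft_force: [1.7, 0.7, -0.8]
width: 0.0513
```

Run:
```python
from h import *
s,im=wsave('w30'); im=save('top','t30'); im=save('side','s30'); crop(im,200,140,340,240,5,'s30c')
```

```text
t 46.95 pos [0.4274 0.1115 0.2137] jawdir 52.05 tilt [-0.001 -0.001] w 0.0513 F [ 1.7  0.7 -0.8]
```

View pics/w30.png

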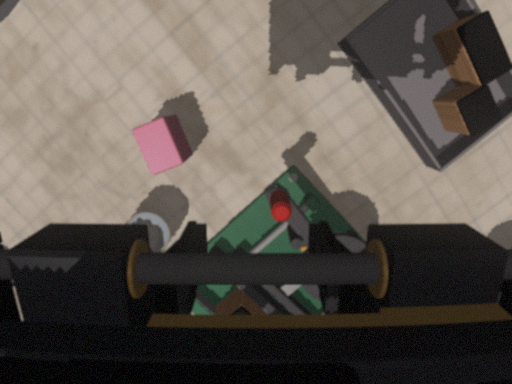

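View pics/s30c.png

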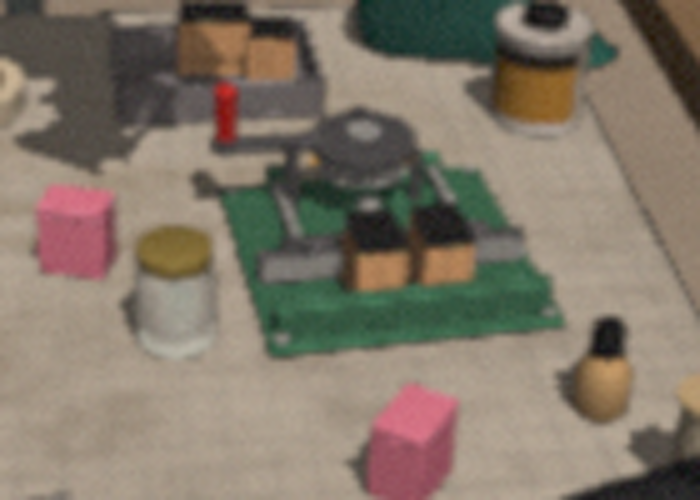

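>>> send_rows(
  commands=[
    [0.1,0.9,0.3,0,0,0.8,-1],
    [0.1,0.9,0.3,0,0,0.8,-1],
    [0.1,0.9,0,0,0,0.8,-1],
    [0.1,0.9,0,0,0,0.8,-1],
    [0.1,0.9,0,0,0,0.8,-1],
    [0.1,0.9,0,0,0,0.8,-1],
    [0.4,0.8,0,0,0,0.8,-1],
    [0.6,0,0,0,0,0.8,-1],
    [0.8,0,0,0,0,0.8,-1],
    [0.8,0,0,0,0,0,-1],
  ],
)

```text
time: 47.93
ee_pos: [0.5221, 0.3062, 0.2096]
eef_rot: [-0.0, 1.0, -0.011, -0.007]
ft_force: [0.5, 0.6, 1.1]
width: 0.0866
```

Run:
```python
from h import *
s=wload('w30'); print('knob',wp2w(s,[(281,212)],.107))
s,im=wsave('w31'); im=save('top','t31'); im=save('side','s31'); crop(im,200,130,340,240,5,'s31c')
```

```text
knob [[0.45619689 0.11294581 0.107     ]]
t 47.93 pos [0.5221 0.3062 0.2096] jawdir 90.03 tilt [-0.015 -0.022] w 0.0866 F [0.5 0.6 1.1]
```

View pics/w31.png

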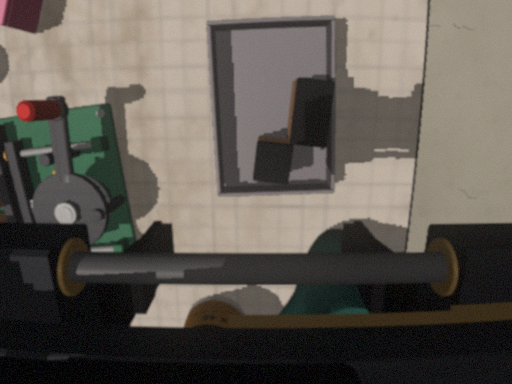

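View pics/s31c.png

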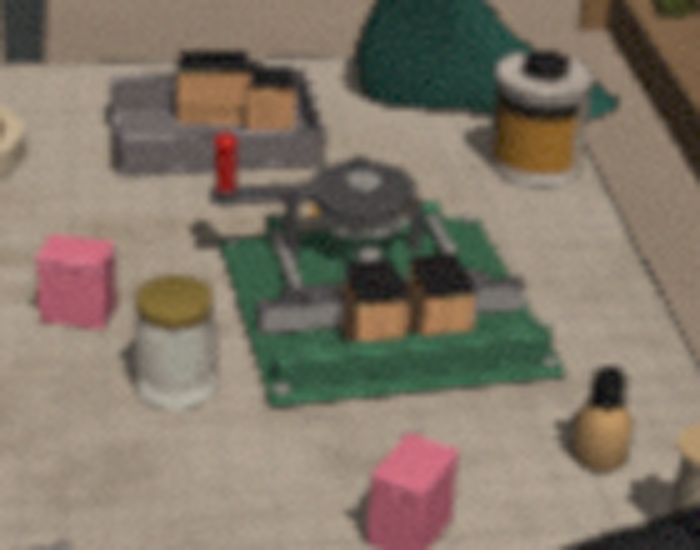

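View pics/t31.png

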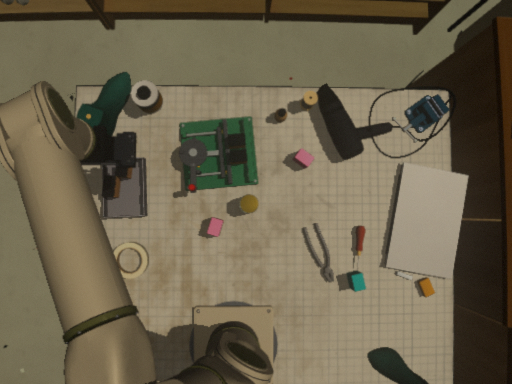

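Run:
```python
from h import *
im=cv2.imread('pics/w31.png'); crop(im,200,10,345,205,4,'w31c')
s=wload('w31')
print('long',rect(wp2w(s,[(296,79),(334,80),(326,146),(290,142)],.059)))
print('short',rect(wp2w(s,[(258,142),(292,145),(288,184),(254,180)],.059)))
print('tray',wp2w(s,[(209,23),(334,18),(333,191),(220,194)],.035).round(4))
```

```text
long (array([461.4, 350.9]), 59.2, 33.7, -4.5)
short (array([508.7, 316.5]), 37.1, 32.4, -4.8)
tray [[0.3799 0.2561 0.035 ]
 [0.3754 0.3726 0.035 ]
 [0.5414 0.3791 0.035 ]
 [0.5454 0.263  0.035 ]]
```

View pics/w31c.png

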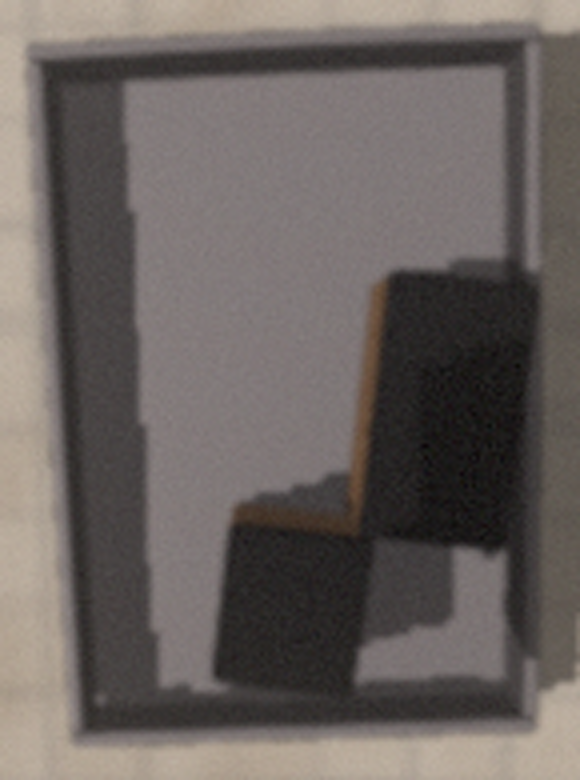

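Run:
```python
from h import *
im=cv2.imread('pics/t31.png'); crop(im,160,105,290,205,6,'t31c')
a=cv2.imread('pics/top0.png')
for nm,i in (('0',a),('31',im)):
    g=cv2.resize(i[105:205,160:290],None,fx=6,fy=6,interpolation=cv2.INTER_CUBIC)
    print(nm,[ (x,tuple(int(v) for v in g[155:165,x:x+4].mean((0,1)))) for x in range(280,440,6)][::1])
```

```text
0 [(280, (42, 49, 49)), (286, (46, 52, 55)), (292, (49, 54, 58)), (298, (48, 59, 64)), (304, (44, 67, 73)), (310, (44, 75, 84)), (316, (43, 81, 96)), (322, (38, 67, 79)), (328, (35, 52, 56)), (334, (36, 47, 52)), (340, (45, 50, 52)), (346, (49, 55, 57)), (352, (49, 57, 57)), (358, (46, 62, 50)), (364, (46, 71, 44)), (370, (49, 78, 42)), (376, (49, 78, 42)), (382, (49, 77, 44)), (388, (48, 76, 43)), (394, (48, 76, 43)), (400, (48, 77, 43)), (406, (47, 76, 41)), (412, (48, 76, 42)), (418, (48, 78, 44)), (424, (49, 79, 44)), (430, (49, 77, 44)), (436, (47, 77, 42))]
31 [(280, (61, 83, 63)), (286, (60, 82, 63)), (292, (63, 84, 66)), (298, (67, 86, 70)), (304, (70, 89, 72)), (310, (70, 90, 73)), (316, (71, 91, 78)), (322, (74, 90, 85)), (328, (72, 85, 83)), (334, (53, 65, 61)), (340, (37, 47, 43)), (346, (43, 50, 50)), (352, (48, 53, 55)), (358, (44, 50, 51)), (364, (37, 54, 55)), (370, (33, 61, 67)), (376, (35, 57, 60)), (382, (45, 53, 52)), (388, (51, 56, 58)), (394, (52, 57, 59)), (400, (55, 66, 61)), (406, (56, 79, 56)), (412, (51, 81, 47)), (418, (49, 79, 44)), (424, (50, 79, 43)), (430, (50, 80, 44)), (436, (50, 80, 46))]
```

View pics/t31c.png

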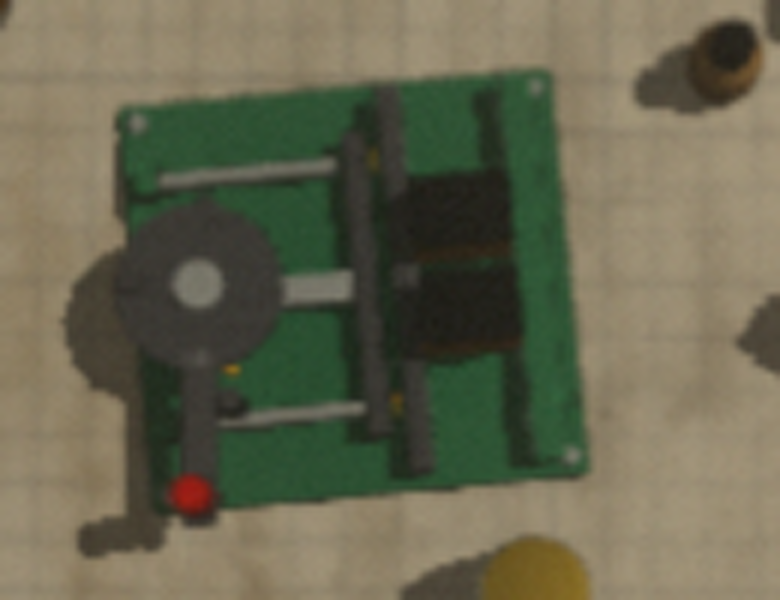

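Run:
```python
from h import *
print(r.close_job())
```

```text
the job is handed in; nothing more can be done
None
```

The job is finished and handed in at about 48 s. Both 48 mm blocks stand clamped side by side, the two odd blocks are in the grey tray, and the handle is back at home.

- **Blocks:** only two 48 mm blocks were on the table. They stand upright at roughly x = -19 and +25 mm along the jaws. The pads read 47.7–47.9 mm when they gripped them.
- **Clamp:** I made one partial swing and then seven more. The last stopped at about 1.24 rad, probably because the feed reached its end. The final top picture shows the carriage about 28 mm along and the jaw about 20 mm, so the spring is squashed by roughly 8 mm. That is only good to a millimetre or two, but clearly over the 3 mm needed.
- **Handle:** the knob was measured at (0.456, 0.113), which matches the home stop.
- **Slips and forces:** the knob slid in the pads once on a return swing, so I re-centred and gripped harder. The highest wrist force I read was about 76 N, against a stop.
- **Disturbance:** the 60 mm block was knocked a few centimetres inside the tray. The last picture shows it still upright and inside, against the far wall. The 38 mm block stands next to it.
- **Bystanders:** the arm never touched the spool, jar or bottle, and they look unmoved in the pictures.

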